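# Clamp a loose piano key in the bench vise

### The job

Lay the loose white piano key flat on the vise's bed, across it between the open jaws with its middle in the middle of the jaws, so both ends stick out alike. Then take the crank's red handle with the gripper slanted in under the work lamp, and wind it clockwise until the rubber-faced jaw meets the key and about a third of a turn more, so the key is held firmly but not crushed. Let go; do not bang into the lamp and leave the other loose things where they are.

Things in the scene. Friction and masses are not known exactly. Their poses are not given: they have to be found in the camera images.
- key_center (a point): Centre (half-way up) of the loose white piano key: a straight off-white bar 154 mm long (its x axis), 22 mm wide (y), 14 mm high (z), 14 g; the last 16 mm at its +x end are only 12 mm wide. It starts lying flat on the bench, to the left of the vise. Long enough to be held near one end while its middle is between the jaws.
- vise: Blue machine vise bolted to the bench; origin on the bench top under it, z up, x from the crank (robot's side) towards the fixed jaw, y along the jaws. Base 165 x 104 mm, 14 mm high. The bed, on which the workpiece lies, is 56 mm wide (y) with its flat top at z = 40 mm. The fixed jaw's steel face is at x = +45 mm, the jaws are 60 mm wide (y -30 to +30) and reach up to z = 84 mm. An end plate (60 mm wide, top z = 93 mm) stands at x = -62 to -50 mm and carries the crank.
- pad: Black rubber pad, 54 mm wide and 32 mm high, on the moving jaw; origin in the middle of its face, which looks along the vise's +x. The pad can be pressed back up to 6 mm, yielding 1 mm for each 6 N. The gap to the steel face is 45 mm minus the pad's x in the vise frame; 34 to 46 mm at the start.
- crank (a joint): Crank angle in rad about the vise's x axis: 0 with the handle straight up and 46 mm between pad and fixed jaw; grows clockwise as seen from the robot, closing the gap 12 mm a turn (1.91 mm/rad). Starts between 0.3 and 6. Turning takes about 4 N at the handle; it stays where it is left, and the jaw cannot be pushed along by hand.
- crank_hub (a point): Centre of the circle that the middle of the handle runs on: on the crank's axis (parallel to the vise's x), 62 mm above the bench, 98 mm in front of the vise's origin. The circle's radius is 32 mm.
- handle (a point): Middle of the crank's red handle: a sleeve 14 mm in diameter and 44 mm long, lying level along the vise's x, sticking out towards the robot from the 7 mm thick steel crank arm, whose face is 22 mm farther along +x than this point (the arm's round end is 20 mm wide). The sleeve spins freely on its pin, so the gripper may keep one orientation all the way round.
- lamp_edge (a point): Middle of the lower front edge of the small work lamp fixed on a stalk over the crank: a bar 110 mm long (along the vise's y), 34 mm deep (reaching from this edge along the vise's +x), underside 190 mm above the bench. The edge is 5 mm behind the handle's middle, so a gripper coming straight down meets the lamp; leaning back towards the robot by 30 to 40 degrees it passes freely under it.
- lamp: The same lamp with its stalk (10 mm thick, rising from the middle of the end plate); its origin is the vise's origin.
- white_key: The same white key; origin at the centre of its underside.
- black_key: Bystander: loose black piano key, 106 x 10 x 16 mm, near the robot; origin at its underside.
- tape_roll: Bystander: roll of black tape, 62 mm wide, 19 mm high.
- cell: Bystander: blue and yellow battery, 15 x 50 x 15 mm, lying.
- cutters: Bystander: red-handled side cutters, 51 x 132 x 10 mm, lying right of the vise.
- red_driver: Bystander: red-handled screwdriver, 19 x 163 x 21 mm, lying right of the vise.

How it is judged:
By the outcome, as a careful person would: the job done as asked, in the order asked, and still so for the second after the job is handed in, with the robot touching nothing.
It also fails if it takes over 67 s, if anything falls off the work surface, if the arm or the gripper's body presses on something with over 40 N, if the wrist force passes 120 N, or if a joint passes its speed limit or range.

### The arm

A 6-joint arm with a two-finger parallel gripper is mounted at the origin on a cart in front of the work surface, level with it; the furniture and walls round the work are solid. World frame = base frame: x ahead of the robot, y to its left, z up, the work surface at z = 0. Lengths are in mm, angles in degrees, forces in N, time in s.
With the tool pointing down it reaches from about 350 to 850 mm from the base axis. Payload 8.1 kg.
Tool frame: the origin (TCP) lies midway between the tips of the shut fingers; the grasp point (between the pads) lies 19 mm behind it; z points along the fingers, y is the line along which they close (so a half turn about z gives the same grasp; the last joint's range is limited). The gripper opens to 85 mm and grips with 20 to 120 N. Pads are 22 mm wide; open, the fingers measure 114 mm over their backs; the gripper's body (76 mm by 85 mm) begins 54 mm behind the grasp point. The pads swing forward as they close: fully open they stand 13 mm farther back than shut.
Start: joints at [-71.7, 7.471, 85.268, -0, 87.261, -4.893], TCP at [236.321, -551.505, 204.292] pointing down, gripper open.
Joint ranges: [-169.43, 169.43], [-51.17, 129.36], [1.28, 143.12], [-76.62, 256.62], [0, 156.53], [-152.29, 152.29]. Speed limits (degrees/s): [136.94, 136.94, 159.86, 180, 180, 180].

### API

Orientations are given as [roll, pitch, yaw] about the fixed x, y, z axes, in that order (R = Rz(yaw) Ry(pitch) Rx(roll)).
In Python, from bench import sense, snapshot, camera_params, hand_in, masks_of, pinpoint gives the robot as it stands.
- The arm moves only by the tool step_arm, never from a script. Its argument "targets" is a list of rows, each an object with "angular": the turn, a rotation vector about the tool's x, y, z scaled (see below), a list of three; "dp": the shift along the tool's x, y, z scaled (see below), a list of three; "fingers": the closure, from 0 (fully open) to 1 (shut). A call has exactly 8 rows; each row is the pose to reach, as a shift and turn from the pose commanded when the call began, along the tool's axes at that moment, turning the shorter way round; what a row does not reach only later rows make up. The controller multiplies each number of a shift by 0.2 m and each number of a turn by 180 degrees. A row lasts 1/8 s, in which the tool goes at most 62.5 mm and 10.7 degrees, less where a joint would pass 70% of its speed; a pose out of reach is approached as far as the arm can. A call with a number of a shift or a turn outside -1 to 1 is refused whole. A call with a gripper value outside its range is refused whole. The fingers move at their own pace and stop on an object; "newtons" is the grip in N (left out, the last holds). Time passes only in rows, so rows that repeat a pose let the fingers close, or fill a call up. It gives the time, the measured TCP pose, the force, the opening and the grip force at its end, in the units of the state.
- sense(): the state, without advancing time (a new reading comes with each control period).
- snapshot(name): name is "scene" or "side" or "wrist"; returns the picture (420x560x3 uint8, blue, green, red); there is no depth.
- camera_params(name): a dict with "vfov" (degrees; the focal length in pixels is half the picture's height over the tangent of half this angle, whatever the lens; pixels are square), "cx", "cy" (the principal point, pixels), "D" ([k1, k2, p1, p2, k3] as OpenCV has them; the pictures are not rectified), "R" (3x3) and "t" (3): a world point X has camera coordinates R X + t. Camera axes: x right, y down, z forward; pixel columns grow to the right and rows downward; lengths in mm; the calibration is good to about 2 mm. A picture is of the moment at which its call begins: read the wrist's pose just before it. camera_params takes no time and is no camera call; for the wrist camera it gives the pose at the moment of the call.
- hand_in(): hands the job in; it is judged then, once.
Trained networks look in the newest picture that a camera, given by its name, has taken for a name from the list of things; names that differ only in an ending like _2 or _b are one class to them, and where a whole thing is asked for, a point or a joint stands for the part that bears it (a point fixed in the world has none). Each returns a list of dicts, best first, with "conf" (0 to 1); they miss things now and then, are a little off and sometimes report something else, mostly with a low value. They report only what shows in the picture. A call takes as long as a camera call.
- masks_of(camera, label): "pixels" (420x560 bool, what is visible of it) and "at" ([column, row] in pixels, amid what is visible of it).
- pinpoint(camera, label): "at" ([column, row] in pixels: a listed point, or the origin of a listed thing).
The state is a dict: "time": time; "joint_pos": joint angles; "qd": joint speeds; "joint_efforts": joint torques, N m; "tool_pos": TCP position; "tcp_rot": TCP orientation; "ft_force": force on the tool from outside, world axes, zero at the start; "wrist_torque": the same for the moment, N m; "finger_gap": finger opening in mm; "grip_force": force on a finger pad.
Only numpy, scipy, OpenCV 4.12 (cv2) and the standard library are available. Lean on these libraries where they do the work, as an engineer would, in place of code of your own. Each camera call takes 0.05 s, during which the arm holds its last target. There are 200 camera calls.

## Working session

There is one attempt and no reset: what is moved stays moved. The work goes in short steps, Python scripts to look and compute and a tool call to move; the robot and the scene stay as the last step left them, time stands still between calls to the robot, and variables do not carry over. Pictures are saved under pics/ and viewed, at most 10 in all, crops included, and the job is handed in when it is done.

Besides the shell and the picture viewer there is one more tool, called after "Call:" by a JSON object that holds its "api" and its "payload", one argument or row to a line. step_arm: Moves the arm, as the interface text tells. Its arguments: {"type":"object","properties":{"targets":{"type":"array","items":{"type":"object","properties":{"angular":{"type":"array","items":{"type":"number","minimum":-1,"maximum":1}},"dp":{"type":"array","items":{"type":"number","minimum":-1,"maximum":1}},"fingers":{"type":"number"}}}},"newtons":{"type":"number"}},"required":["targets"]}

```bash
mkdir -p pics; ls
cat > h.py <<'E'
import numpy as np, cv2
from scipy.spatial.transform import Rotation as Ro
from scipy.optimize import least_squares
from bench import *
def K(p): 
    f=210/np.tan(np.radians(p['vfov'])/2); return np.array([[f,0,p['cx']],[0,f,p['cy']],[0,0,1]])
def ray(p,uv):
    n=cv2.undistortPoints(np.array([[uv]],float),K(p),np.array(p['D'],float))[0,0]
    R=np.array(p['R']);t=np.array(p['t'])
    return -R.T@t, R.T@np.array([n[0],n[1],1])
def onz(p,uv,z):
    c,d=ray(p,uv); return c+d*(z-c[2])/d[2]
def tri(obs):
    A=np.zeros((3,3));b=np.zeros(3)
    for p,uv in obs:
        c,d=ray(p,uv);d=d/np.linalg.norm(d);M=np.eye(3)-np.outer(d,d);A+=M;b+=M@c
    return np.linalg.solve(A,b)
def proj(p,X):
    return cv2.projectPoints(np.array(X,float).reshape(-1,3),cv2.Rodrigues(np.array(p['R'],float))[0],np.array(p['t'],float),K(p),np.array(p['D'],float))[0][:,0]
E
python3 - <<'E'
from h import *
s=sense();print({k:np.round(v,2).tolist() for k,v in s.items()})
ps={}
for c in ['scene','side']:
    im=snapshot(c);cv2.imwrite(f'pics/{c}.png',im);ps[c]=camera_params(c)
    p=ps[c];print(c,(-np.array(p['R']).T@np.array(p['t'])).round())
zs=dict(key_center=7,white_key=0,vise=0,crank_hub=62,handle=None,lamp_edge=190,pad=62,black_key=0,tape_roll=0,cell=0,cutters=0,red_driver=0)
for n,z in zs.items():
    o=[]
    for c in ps:
        r=pinpoint(c,n)
        if r:
            o.append((ps[c],r[0]['at'])); print(n,c,np.round(r[0]['at'],1),round(r[0]['conf'],2),onz(ps[c],r[0]['at'],z).round(1) if z is not None else '')
    if len(o)==2: print('   tri',tri(o).round(1))
for c in ps:
    m=masks_of(c,'white_key')
    if m:
        px=m[0]['pixels'];v,u=np.nonzero(px)
        P=np.array([onz(ps[c],(a,b),10)[:2] for a,b in list(zip(u,v))[::5]])
        (ce,sz,an)=cv2.minAreaRect(P.astype(np.float32));print('mask',c,m[0]['conf'],ce,sz,an)
        e,V=np.linalg.eigh(np.cov(P.T));print(np.degrees(np.arctan2(V[1,1],V[0,1])))
E
```

```text
pics
{'time': 0.0, 'joint_pos': [-71.7, 7.52, 85.33, -0.0, 87.26, -4.89], 'qd': [-0.01, 0.07, -0.06, 0.0, 0.01, -0.06], 'joint_efforts': [0.0, -56.94, -50.06, -0.0, 0.01, -0.0], 'tool_pos': [236.12, -550.93, 203.23], 'tcp_rot': [-179.89, -0.01, 23.19], 'ft_force': [0.18, 0.33, 0.95], 'wrist_torque': [0.0, 0.01, 0.01], 'grip_force': 0.0, 'finger_gap': 85.38}
scene [-157. -658.  508.]
side [352. 870. 520.]
key_center scene [214.1 239.2] 0.8 [492.8 203.2   7. ]
key_center side [255.2 319.7] 0.8 [511.8 219.5   7. ]
   tri [508.5 217.2   1.1]
white_key scene [214.9 238.4] 0.59 [506.5 217.8   0. ]
white_key side [260.4 322.8] 0.81 [501.3 219.3   0. ]
   tri [ 5.035e+02  2.167e+02 -3.000e-01]
vise scene [325.2 269.6] 0.69 [587.7 -91.4   0. ]
vise side [255.2 246.8] 0.64 [ 581.2 -109.2    0. ]
   tri [578.7 -98.2   6. ]
crank_hub scene [289.8 258.2] 0.58 [480.8 -76.3  62. ]
crank_hub side [285.4 231.2] 0.87 [492.  -90.1  62. ]
   tri [486.4 -75.9  64.5]
handle scene [288.7 262.3] 0.48 
handle side [282.5 245.1] 0.42 
   tri [496.6 -57.7  37.9]
lamp_edge scene [297.9 200.3] 0.87 [497.5 -78.  
[... 471 characters left out ...]
i [ 359.2 -124.3    2.4]
cell scene [230.6 292.3] 0.42 [364.5 -17.3   0. ]
cell side [333.5 267.2] 0.48 [359.7 -21.1   0. ]
   tri [360.9 -19.9   1.6]
cutters scene [331.3 328.6] 0.59 [ 418.4 -244.3    0. ]
cutters side [315.7 228.3] 0.67 [ 420.9 -251.1    0. ]
   tri [ 419.3 -245.1    1.5]
red_driver scene [398.2 290.4] 0.53 [ 630.3 -260.1    0. ]
red_driver side [256.5 224.8] 0.53 [ 608.1 -257.     0. ]
   tri [ 613.8 -264.8    2.5]
mask scene 0.69 (496.02203369140625, 209.84120178222656) (153.49755859375, 33.44287872314453) 14.444043159484863
-161.5180686435329
mask side 0.88 (503.469482421875, 222.527587890625) (151.70664978027344, 44.39577102661133) 16.35893440246582
-163.11562153083582
```

Run:
```python
import cv2
a=cv2.imread('pics/scene.png')[170:350,180:440];b=cv2.imread('pics/side.png')[170:350,200:400]
cv2.imwrite('pics/ab.png',cv2.resize(cv2.hconcat([a,b]),None,fx=1.7,fy=1.7,interpolation=cv2.INTER_CUBIC))
```

```text
(no output)
```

View pics/ab.png

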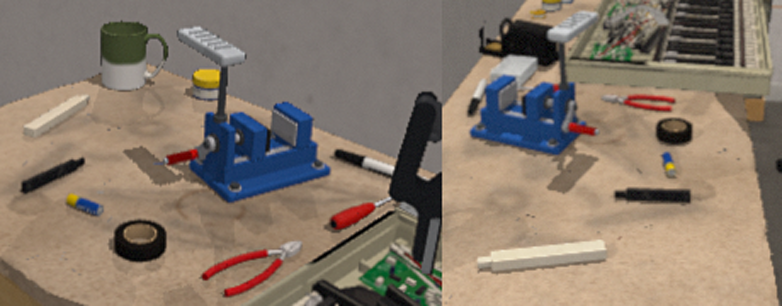

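The handle lies to the left of the hub and slightly below it, at about (288,262) in the scene picture. The key's narrow end points away from the robot.

```bash
cat >> h.py <<'E'
import json
def Rz(yaw,lean=0):  # tool pointing down, tool x at yaw, leaning back by `lean` deg
    return (Ro.from_euler('z',yaw,degrees=True)*Ro.from_euler('y',-lean,degrees=True)*Ro.from_euler('x',180,degrees=True))
def load():
    d=json.load(open('cmd.json')); return np.array(d['p']),Ro.from_quat(d['q'])
def plan(tg,save=True):
    """tg: list of (TCP pos, Rotation); prints rows from the commanded pose, keeps last as new commanded pose"""
    p0,R0=load()
    for p,R in tg:
        dp=np.round(R0.inv().apply(np.array(p)-p0)/200,3); an=np.round((R0.inv()*R).as_rotvec(degrees=True)/180,3)
        print('dp',dp.tolist(),'ang',an.tolist())
    if save: 
        p=p0+R0.apply(dp*200); R=R0*Ro.from_rotvec(an*180,degrees=True)
        json.dump(dict(p=p.tolist(),q=R.as_quat().tolist()),open('cmd.json','w'))
E
python3 - <<'E'
from h import *
s=sense();p=camera_params('wrist');R0=Ro.from_euler('xyz',s['tcp_rot'],degrees=True)
c=-np.array(p['R']).T@p['t'];print('cam in tool',R0.inv().apply(c-s['tool_pos']).round(1),'axes',(R0.inv().as_matrix()@np.array(p['R']).T).round(2).tolist(),p['vfov'])
json.dump(dict(p=[236.321,-551.505,204.292],q=R0.as_quat().tolist()),open('cmd.json','w'))
p0,_=load()
plan([((320,-330,330),Rz(0))]); plan([((400,-130,350),Rz(0))])
E
```

```text
cam in tool [  71.3    0.5 -168.6] axes [[0.0, -0.96, -0.28], [1.0, 0.0, -0.0], [0.0, -0.28, 0.96]] 62.28707054105931
dp [0.821, -0.853, -0.629] ang [0.0, -0.0, 0.129]
dp [0.399, -1.0, -0.1] ang [0.0, -0.0, -0.0]
```

Run:
```python
from h import *
R0=Ro.from_euler('xyz',[-180,0,23.193],degrees=True)
json.dump(dict(p=[236.321,-551.505,204.292],q=R0.as_quat().tolist()),open('cmd.json','w'))
plan([((320,-340,320),Rz(100))]); plan([((420,-150,350),Rz(180))]); plan([((480,40,350),Rz(180))])
```

```text
dp [0.801, -0.807, -0.579] ang [-0.0, -0.0, -0.427]
dp [0.848, 0.658, -0.15] ang [-0.0, -0.0, -0.444]
dp [-0.3, 0.951, 0.0] ang [-0.0, -0.0, -0.0]
```

Call:
{"api": "step_arm", "payload": {
  "targets": [
    {"dp":[0.801,-0.807,-0.579],"angular":[0,0,-0.427],"fingers":0},
    {"dp":[0.801,-0.807,-0.579],"angular":[0,0,-0.427],"fingers":0},
    {"dp":[0.801,-0.807,-0.579],"angular":[0,0,-0.427],"fingers":0},
    {"dp":[0.801,-0.807,-0.579],"angular":[0,0,-0.427],"fingers":0},
    {"dp":[0.801,-0.807,-0.579],"angular":[0,0,-0.427],"fingers":0},
    {"dp":[0.801,-0.807,-0.579],"angular":[0,0,-0.427],"fingers":0},
    {"dp":[0.801,-0.807,-0.579],"angular":[0,0,-0.427],"fingers":0},
    {"dp":[0.801,-0.807,-0.579],"angular":[0,0,-0.427],"fingers":0}
  ]
}}

```text
time: 2.4
tool_pos: [320.1, -340.0, 320.2]
tcp_rot: [180.0, 0.0, 100.1]
ft_force: [0.2, -0.5, 0.2]
finger_gap: 85.4
grip_force: 0.0
```

Call:
{"api": "step_arm", "payload": {
  "targets": [
    {"dp":[0.848,0.658,-0.15],"angular":[0,0,-0.444],"fingers":0},
    {"dp":[0.848,0.658,-0.15],"angular":[0,0,-0.444],"fingers":0},
    {"dp":[0.848,0.658,-0.15],"angular":[0,0,-0.444],"fingers":0},
    {"dp":[0.848,0.658,-0.15],"angular":[0,0,-0.444],"fingers":0},
    {"dp":[0.848,0.658,-0.15],"angular":[0,0,-0.444],"fingers":0},
    {"dp":[0.848,0.658,-0.15],"angular":[0,0,-0.444],"fingers":0},
    {"dp":[0.848,0.658,-0.15],"angular":[0,0,-0.444],"fingers":0},
    {"dp":[0.848,0.658,-0.15],"angular":[0,0,-0.444],"fingers":0}
  ]
}}

```text
time: 3.4
tool_pos: [420.0, -150.1, 350.1]
tcp_rot: [-180.0, 0.0, 180.0]
ft_force: [0.6, 0.0, -0.3]
finger_gap: 85.6
grip_force: 0.0
```

Call:
{"api": "step_arm", "payload": {
  "targets": [
    {"dp":[-0.3,0.951,0],"angular":[0,0,0],"fingers":0},
    {"dp":[-0.3,0.951,0],"angular":[0,0,0],"fingers":0},
    {"dp":[-0.3,0.951,0],"angular":[0,0,0],"fingers":0},
    {"dp":[-0.3,0.951,0],"angular":[0,0,0],"fingers":0},
    {"dp":[-0.3,0.951,0],"angular":[0,0,0],"fingers":0},
    {"dp":[-0.3,0.951,0],"angular":[0,0,0],"fingers":0},
    {"dp":[-0.3,0.951,0],"angular":[0,0,0],"fingers":0},
    {"dp":[-0.3,0.951,0],"angular":[0,0,0],"fingers":0}
  ]
}}

```text
time: 4.4
tool_pos: [480.0, 39.1, 350.3]
tcp_rot: [-180.0, 0.0, 179.9]
ft_force: [-0.2, 0.8, 0.2]
finger_gap: 85.6
grip_force: 0.0
```

```bash
cat >> h.py <<'E'
def fitvise(obs):
    """obs: (label,params,uv,w). unknown x,y,yaw,theta"""
    def loc(l,th):
        if l=='vise': return [0,0,0]
        if l=='crank_hub': return [-98,0,62]
        if l=='lamp_edge': return [-93,0,190]
        if l=='handle': return [-98,-32*np.sin(th),62+32*np.cos(th)]
        if l=='pad': return [-1+1.91*th,0,62]
    def w(q,l): return np.r_[q[:2],0]+Ro.from_euler('z',q[2]).apply(loc(l,q[3]))
    def f(q): return np.concatenate([(proj(p,w(q,l))[0]-uv)*c*2000/np.linalg.norm(np.array(p['R'])@w(q,l)+p['t'])**0/1000 for l,p,uv,c in obs])
    best=min((least_squares(f,[582,-98,y,t],loss='soft_l1') for y in(-.3,0) for t in (1,2.5,4,5.5)),key=lambda r:r.cost)
    res=f(best.x).reshape(-1,2)
    return best.x,[(o[0],np.linalg.norm(r).round(1)) for o,r in zip(obs,res)]
E
python3 - <<'E'
from h import *
obs=[]
ims={}
for c in ['scene','side','wrist']:
    p=camera_params(c); ims[c]=snapshot(c); cv2.imwrite(f'pics/{c}2.png',ims[c])
    for l in ['vise','crank_hub','lamp_edge','handle','pad']:
        r=pinpoint(c,l)
        if r: obs.append((l,p,np.array(r[0]['at']),(1 if c!='wrist' else 1)*r[0]['conf'])); print(c,l,np.round(r[0]['at'],1),round(r[0]['conf'],2))
    if c=='wrist':
        for l,z in (('key_center',7),('white_key',0)):
            r=pinpoint(c,l); print(l,[(np.round(a['at'],1),a['conf'],onz(p,a['at'],z).round(1)) for a in r[:1]])
        m=masks_of(c,'white_key')
        if m:
            v,u=np.nonzero(m[0]['pixels']);P=np.array([onz(p,(a,b),12)[:2] for a,b in zip(u,v)])
            print('mask',m[0]['conf'],cv2.minAreaRect(P.astype(np.float32)))
x,res=fitvise(obs);print(x,np.degrees(x[2:]),res)
x,res=fitvise([o for o in obs if o[1] is p]);print('wrist',x,np.degrees(x[2:]),res)
cv2.imwrite('pics/w2.png',cv2.resize(ims['wrist'],None,fx=1.4,fy=1.4))
E
```

```text
scene vise [325.3 269.8] 0.87
scene crank_hub [290.5 257.3] 0.92
scene pad [331.6 247. ] 0.48
side vise [256.6 248.1] 0.71
side crank_hub [285.6 232.7] 0.74
side lamp_edge [278.5 186. ] 0.98
side handle [254.1 246.2] 0.67
side pad [250.4 230.5] 0.36
wrist vise [186.1 221.7] 0.76
wrist crank_hub [390.6 173.9] 0.39
wrist lamp_edge [161.  197.4] 0.71
wrist handle [209.8 173.2] 0.63
wrist pad [391.9 175.6] 0.66
key_center [(array([395.5, 172.7]), 0.95, array([503.2, 220.1,   7. ]))]
white_key [(array([395.1, 174.8]), 0.78, array([507.7, 222.2,   0. ]))]
mask 0.81 ((504.69244384765625, 215.21853637695312), (152.85354614257812, 25.863933563232422), 17.4359130859375)
[ 5.83117824e+02 -1.00412971e+02 -3.08475926e-01 -2.12892568e+01] [  -17.67436863 -1219.78456421] [('vise', np.float64(4.3)), ('crank_hub', np.float64(2.4)), ('pad', np.float64(18.3)), ('vise', np.float64(3.9)), ('crank_hub', np.float64(2.5)), ('lamp_edge', np.float64(9.3)), ('handle', np.float64(37.3)), ('pad', np.float64(11.5)), ('vise', np.float64(0.6)), ('crank_hub', np.float64(154.7)), ('lamp_edge', np.float64(0.9)), ('handle', np.float64(2.4)), ('pad', np.float64(279.8))]
wrist [ 575.30351358 -101.79731132  -88.95761407 -117.82129695] [-5096.89584182 -6750.66305206] [('vise', np.float64(7.1)), ('crank_hub', np.float64(125.1)), ('lamp_edge', np.float64(83.4)), ('handle', np.float64(9.8)), ('pad', np.float64(114.7))]
```

View pics/w2.png

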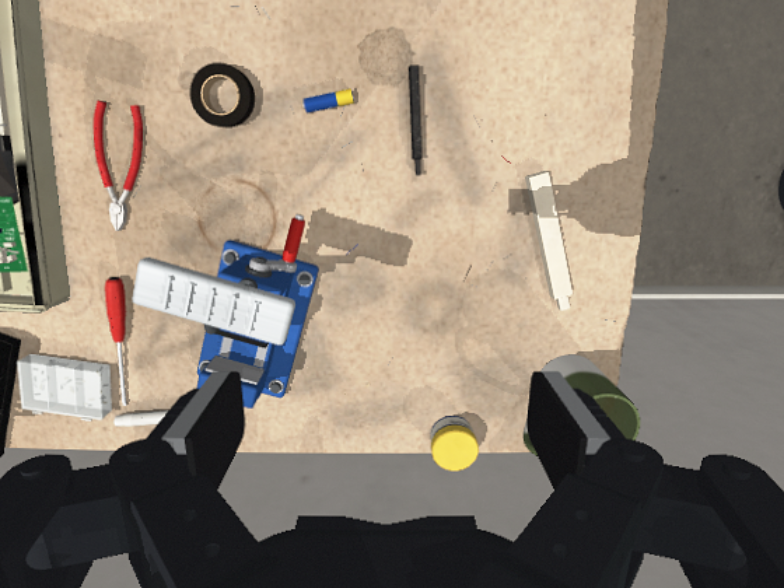

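The wrist picture shows the lamp bar over the vise at about (215,300) in the 1.4x view, and the red handle at (293,240), left of the hub. The key lies at (553,240). I'll enlarge the vise to read its corners.

Run:
```python
import cv2
a=cv2.imread('pics/wrist2.png')[145:295,85:245]
cv2.imwrite('pics/c2.png',cv2.resize(a,None,fx=4,fy=4,interpolation=cv2.INTER_CUBIC))
```

```text
(no output)
```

View pics/c2.png

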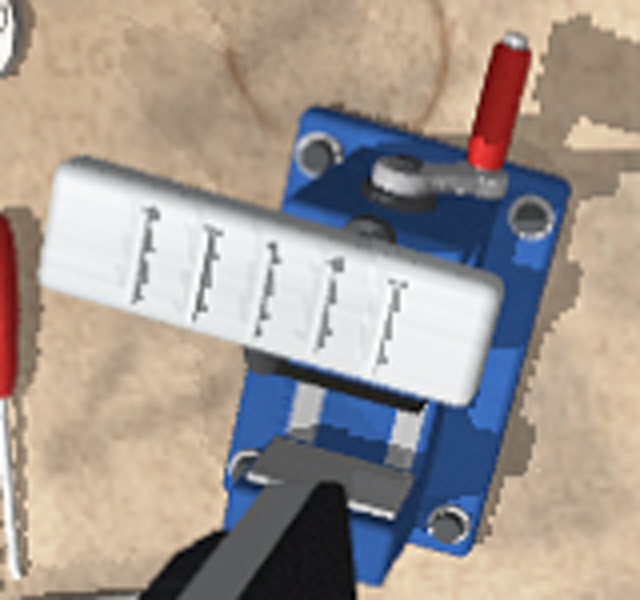

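The vise is enlarged here. I can read three base corners at crop (305,108), (570,183) and (470,556). The steel face's top corners are at (248,474) and (392,516), and the handle runs from (515,40) to (487,165).

```bash
cat > fit.py <<'E'
from h import *
p=camera_params('wrist')
def px(a): return np.array(a)/4+[85,145]
pts=[((-82.5,-52,14),(305,108),1),((-82.5,52,14),(570,183),1),((82.5,52,14),(470,556),1),((45,-30,84),(248,474),1),((45,30,84),(392,516),1),
 ('h',-120,(514,42),1),('h',-76,(487,165),1)]
def loc(a,th): return np.array([a[1],-32*np.sin(th),62+32*np.cos(th)]) if a[0]=='h' else np.array(a[0],float)
def W(q,L): return np.r_[q[:2],0]+Ro.from_euler('z',q[2]).apply(L)
ext=[('lamp_edge',(-93,0,190),p,(161,197.4))]
def f(q):
    r=[proj(p,W(q,loc(a,q[3])))[0]-px(a[-2]) for a in pts]+[(proj(e[2],W(q,e[1]))[0]-e[3]) for e in ext]
    return np.concatenate(r)
for t in (3.6,4.3,5.2):
    r=least_squares(f,[582,-98,-.25,t],loss='soft_l1');print(t,r.cost.round(2),r.x.round(3),np.degrees(r.x[2:]).round(1));print(f(r.x).reshape(-1,2).round(1).tolist())
E
python3 fit.py
python3 - <<'E'
from h import *
p=camera_params('side')
E
```

```text
3.6 25.79 [ 5.83022e+02 -1.02092e+02 -3.12000e-01  3.85100e+00] [-17.9 220.7]
[[0.9, -8.3], [2.7, -5.9], [0.1, -4.1], [-5.1, 0.7], [1.0, 2.5], [0.4, 1.1], [-1.0, -0.1], [-0.9, 0.5]]
4.3 25.79 [ 5.83022e+02 -1.02092e+02 -3.12000e-01  3.85100e+00] [-17.9 220.7]
[[0.9, -8.3], [2.7, -5.9], [0.1, -4.1], [-5.1, 0.7], [1.0, 2.5], [0.4, 1.1], [-1.0, -0.1], [-0.9, 0.5]]
5.2 38.09 [ 5.82304e+02 -1.02429e+02 -3.01000e-01  5.08800e+00] [-17.3 291.5]
[[0.0, -8.6], [2.0, -6.9], [0.5, -4.7], [-5.1, 0.5], [1.1, 1.9], [1.1, 6.0], [-0.5, 7.0], [-2.3, -0.4]]
```

```bash
cat > fit2.py <<'E'
import re
s=open('fit.py').read().split('for t in')[0]
exec(s)
def loc(a,th,b,w):
    if a[0]=='h': return np.array([a[1],-32*np.sin(th),62+32*np.cos(th)])
    L=np.array(a[0],float)
    if L[2]==14: L[0]+=b
    else: L[1]*=w/30
    return L
def f(q): return np.concatenate([proj(p,W(q,loc(a,*q[3:])))[0]-px(a[-2]) for a in pts]+[(proj(e[2],W(q,e[1]))[0]-e[3]) for e in ext])
for t in (3.6,5.2):
    r=least_squares(f,[582,-98,-.25,t,5,28],loss='soft_l1');print(t,r.cost.round(2),r.x.round(3),np.degrees(r.x[2:4]).round(1));print(f(r.x).reshape(-1,2).round(1).tolist())
E
python3 fit2.py
```

```text
3.6 4.07 [ 5.82142e+02 -1.00186e+02 -2.98000e-01  3.86100e+00  1.18790e+01
  2.56390e+01] [-17.1 221.2]
[[-0.4, -1.0], [1.3, 0.3], [0.3, 1.5], [-0.3, 1.3], [-0.3, 0.9], [0.7, 0.0], [-0.2, -1.0], [-0.4, -0.7]]
5.2 11.96 [ 5.79483e+02 -9.96200e+01 -2.91000e-01  5.19800e+00  1.48580e+01
  2.56170e+01] [-16.7 297.8]
[[-0.9, -0.8], [0.8, 0.1], [0.6, 1.5], [0.1, -0.2], [0.2, -0.9], [0.8, 3.4], [-0.6, 4.8], [-0.7, -3.5]]
```

Run:
```python
from h import *
plan([((449,201,155),Rz(197.4))])
```

```text
dp [0.156, 0.805, 0.975] ang [-0.0, -0.0, -0.097]
```

Call:
{"api": "step_arm", "payload": {
  "targets": [
    {"dp":[0.156,0.805,0.975],"angular":[0,0,-0.097],"fingers":0},
    {"dp":[0.156,0.805,0.975],"angular":[0,0,-0.097],"fingers":0},
    {"dp":[0.156,0.805,0.975],"angular":[0,0,-0.097],"fingers":0},
    {"dp":[0.156,0.805,0.975],"angular":[0,0,-0.097],"fingers":0},
    {"dp":[0.156,0.805,0.975],"angular":[0,0,-0.097],"fingers":0},
    {"dp":[0.156,0.805,0.975],"angular":[0,0,-0.097],"fingers":0},
    {"dp":[0.156,0.805,0.975],"angular":[0,0,-0.097],"fingers":0},
    {"dp":[0.156,0.805,0.975],"angular":[0,0,-0.097],"fingers":0}
  ]
}}

```text
time: 6.45
tool_pos: [450.3, 200.6, 156.8]
tcp_rot: [-180.0, 0.2, -162.6]
ft_force: [-0.2, 1.0, 0.1]
finger_gap: 85.3
grip_force: 0.0
```

Run:
```python
from h import *
p=camera_params('wrist');im=snapshot('wrist');s=sense();print(s['tool_pos'],s['tcp_rot'])
cv2.imwrite('pics/w3.png',im)
for l,z in (('key_center',7),('white_key',0)):
    r=pinpoint('wrist',l); print(l,[(np.round(a['at'],1),a['conf'],onz(p,a['at'],z).round(1)) for a in r[:1]])
m=masks_of('wrist','white_key')
if m:
    v,u=np.nonzero(m[0]['pixels']);P=np.array([onz(p,(a,b),14)[:2] for a,b in zip(u,v)])
    print('mask',m[0]['conf'],cv2.minAreaRect(P.astype(np.float32)))
    d=np.array([np.cos(np.radians(17.4)),np.sin(np.radians(17.4))]);q=(P-[504,218])@d;w=(P-[504,218])@[-d[1],d[0]]
    print('along',np.percentile(q,[0,1,99,100]));
    for a in (-60,-40,-20,0,20,40): 
        k=abs(q-a)<4; print(a,np.percentile(w[k],[1,50,99]).round(1) if k.any() else None)
```

```text
[450.0835554  200.60082882 156.51142359] [-1.79996709e+02  1.36299799e-01 -1.62646291e+02]
key_center [(array([276.3, 241.4]), 0.98, array([503.9, 218.1,   7. ]))]
white_key [(array([66.4, 18. ]), 0.7, array([363.6, -16.7,   0. ]))]
mask 0.61 ((502.34014892578125, 217.15956115722656), (151.98216247558594, 21.06443977355957), 16.886245727539062)
along [-77.74700437 -76.83447186  70.55721413  74.10885443]
-60 [-10.3  -0.2  10.7]
-40 [-10.5  -0.2  10. ]
-20 [-10.7  -0.2   9.5]
0 [-10.9  -0.7   9.4]
20 [-11.   -1.2   8.6]
40 [-11.2  -1.2   8.8]
```

View pics/w3.png

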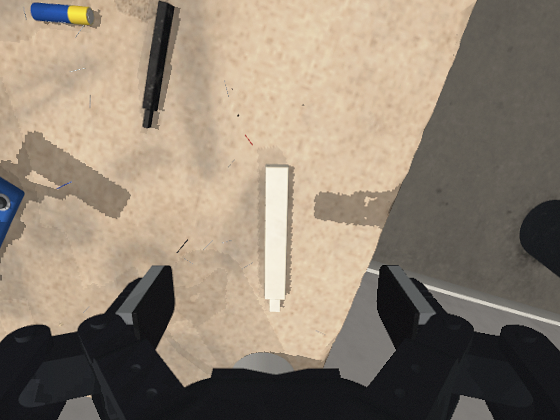

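The key lies straight between the fingers, from (277,165) to (275,312), as the fit says.

Run:
```python
from h import *
plan([((448,200.7,25),Rz(196.7)),((448,200.7,2),Rz(196.7))])
```

```text
dp [0.005, -0.0, 0.65] ang [-0.0, -0.0, 0.004]
dp [0.005, -0.0, 0.765] ang [-0.0, -0.0, 0.004]
```

Call:
{"api": "step_arm", "payload": {
  "targets": [
    {"dp":[0.005,0,0.65],"angular":[0,0,0.004],"fingers":0},
    {"dp":[0.005,0,0.65],"angular":[0,0,0.004],"fingers":0},
    {"dp":[0.005,0,0.65],"angular":[0,0,0.004],"fingers":0},
    {"dp":[0.005,0,0.72],"angular":[0,0,0.004],"fingers":0},
    {"dp":[0.005,0,0.765],"angular":[0,0,0.004],"fingers":0.3},
    {"dp":[0.005,0,0.765],"angular":[0,0,0.004],"fingers":0.8},
    {"dp":[0.005,0,0.765],"angular":[0,0,0.004],"fingers":0.8},
    {"dp":[0.005,0,0.765],"angular":[0,0,0.004],"fingers":0.8}
  ],
  "newtons": 30
}}

```text
time: 7.65
tool_pos: [448.6, 201.0, 2.9]
tcp_rot: [180.0, 0.1, -163.3]
ft_force: [-0.2, 0.2, -0.4]
finger_gap: 17.6
grip_force: 0.0
```

Run:
```python
from h import *
s=sense();print(s['finger_gap'],s['grip_force'],s['ft_force'])
cv2.imwrite('pics/w4.png',snapshot('wrist'))
```

```text
17.60129760940825 0.0 [-0.20354756  0.17992882 -0.40255713]
```

View pics/w4.png

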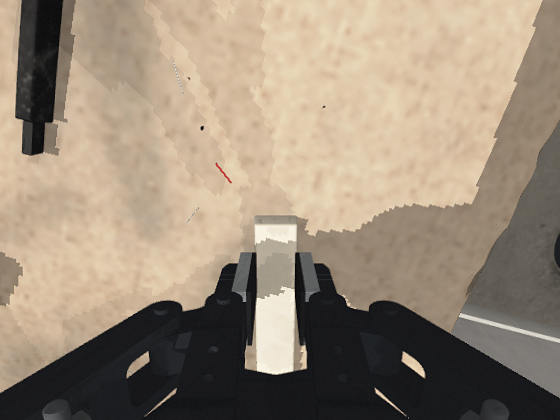

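The fingers straddle the key (255–297 px) but are not gripping yet, so I'll close them fully.

Call:
{"api": "step_arm", "payload": {
  "targets": [
    {"dp":[0,0,0],"angular":[0,0,0],"fingers":1},
    {"dp":[0,0,0],"angular":[0,0,0],"fingers":1},
    {"dp":[0,0,0],"angular":[0,0,0],"fingers":1},
    {"dp":[0,0,0],"angular":[0,0,0],"fingers":1},
    {"dp":[0,0,-0.2],"angular":[0,0,0],"fingers":1},
    {"dp":[0,0,-0.5],"angular":[0,0,0],"fingers":1},
    {"dp":[0,0,-0.8],"angular":[0,0,0],"fingers":1},
    {"dp":[0,0,-0.8],"angular":[0,0,0],"fingers":1}
  ],
  "newtons": 35
}}

```text
time: 8.7
tool_pos: [451.8, 202.1, 168.6]
tcp_rot: [180.0, 0.6, -163.3]
ft_force: [-0.1, -1.0, -0.7]
finger_gap: 0.3
grip_force: 0.0
```

Run:
```python
from h import *
p0,R0=load();
json.dump(dict(p=(p0+[0,0,160]).tolist(),q=R0.as_quat().tolist()),open('cmd.json','w'))
s=sense();print(s['finger_gap'],s['grip_force'],s['tool_pos'],s['tcp_rot'])
p=camera_params('wrist');cv2.imwrite('pics/w5.png',snapshot('wrist'))
print([(r['at'],r['conf']) for r in pinpoint('wrist','key_center')])
m=masks_of('wrist','white_key')
if m:
    v,u=np.nonzero(m[0]['pixels']);P=np.array([onz(p,(a,b),s['tool_pos'][2]+12) for a,b in zip(u,v)])-s['tool_pos']
    P=Ro.from_euler('xyz',s['tcp_rot'],degrees=True).inv().apply(P)[:,:2]
    print(m[0]['conf'],cv2.minAreaRect(P.astype(np.float32)),P.min(0),P.max(0))
```

```text
0.2701896286647606 0.0 [451.83350206 202.07696845 168.57524743] [ 179.98533935    0.63702979 -163.28473904]
[([276.7, 234.2], 0.62)]
0.96 ((26.679824829101562, -0.41492462158203125), (10.080653190612793, 45.41659927368164), 89.8066635131836) [ 3.98376205 -5.51497932] [49.37584728  4.62644104]
```

View pics/w5.png

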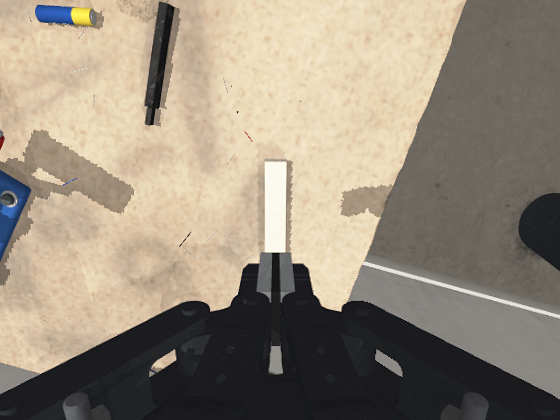

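The grasp missed. The fingers shut above the key, which still lies at (276,160–255). I'll check the settled pose and where the key is.

Run:
```python
from h import *
p=camera_params('wrist');im=snapshot('wrist');s=sense();print(s['time'],s['tool_pos'],s['tcp_rot'],s['ft_force'],s['joint_pos'],s['qd'],load()[0])
m=masks_of('wrist','white_key')
v,u=np.nonzero(m[0]['pixels']);k=v<245
P=np.array([onz(p,(a,b),14)[:2] for a,b in zip(u[k],v[k])])
r=cv2.minAreaRect(P.astype(np.float32));print(r,cv2.boxPoints(r))
for z in (14,0): print(onz(p,(276,160),z))
```

```text
8.9 [446.92017541 200.45358712 160.30121123] [-1.79998587e+02 -1.61813416e-01 -1.63288569e+02] [-0.60312407 -0.01940187 -0.46402544] [ 1.81551079e+01 -8.23711173e+00  1.05523805e+02  2.68493819e-03
  8.28751044e+01 -8.85566615e+01] [-0.01426439  0.66741911  0.62461184  0.07875683  0.1233603   0.11358339] [447.99580599 200.7975687  162.092     ]
((466.038818359375, 206.2581024169922), (75.82681274414062, 21.18498992919922), 17.016887664794922) [[426.68536 205.29135]
 [432.88525 185.03387]
 [505.39227 207.22485]
 [499.19238 227.48233]]
[423.53954527 193.77309629  14.        ]
[425.50603193 194.4006101    0.        ]
```

Run:
```python
from h import *
plan([((448.5,200.8,z),Rz(197)) for z in (110,60,25,10,2,-2)])
```

```text
dp [-0.002, -0.001, 0.26] ang [-0.0, -0.0, -0.002]
dp [-0.002, -0.001, 0.51] ang [-0.0, -0.0, -0.002]
dp [-0.002, -0.001, 0.685] ang [-0.0, -0.0, -0.002]
dp [-0.002, -0.001, 0.76] ang [-0.0, -0.0, -0.002]
dp [-0.002, -0.001, 0.8] ang [-0.0, -0.0, -0.002]
dp [-0.002, -0.001, 0.82] ang [-0.0, -0.0, -0.002]
```

Call:
{"api": "step_arm", "payload": {
  "targets": [
    {"dp":[-0.002,0,0.1],"angular":[0,0,-0.002],"fingers":0},
    {"dp":[-0.002,0,0.26],"angular":[0,0,-0.002],"fingers":0},
    {"dp":[-0.002,0,0.4],"angular":[0,0,-0.002],"fingers":0},
    {"dp":[-0.002,0,0.55],"angular":[0,0,-0.002],"fingers":0},
    {"dp":[-0.002,0,0.685],"angular":[0,0,-0.002],"fingers":0},
    {"dp":[-0.002,0,0.76],"angular":[0,0,-0.002],"fingers":0},
    {"dp":[-0.002,0,0.8],"angular":[0,0,-0.002],"fingers":0},
    {"dp":[-0.002,0,0.82],"angular":[0,0,-0.002],"fingers":0}
  ],
  "newtons": 35
}}

```text
time: 9.95
tool_pos: [448.5, 201.0, -2.0]
tcp_rot: [-180.0, -0.0, -162.9]
ft_force: [0.3, -0.5, 0.3]
finger_gap: 85.6
grip_force: 0.0
```

Call:
{"api": "step_arm", "payload": {
  "targets": [
    {"dp":[0,0,0],"angular":[0,0,0],"fingers":1},
    {"dp":[0,0,0],"angular":[0,0,0],"fingers":1},
    {"dp":[0,0,0],"angular":[0,0,0],"fingers":1},
    {"dp":[0,0,0],"angular":[0,0,0],"fingers":1},
    {"dp":[0,0,0],"angular":[0,0,0],"fingers":1},
    {"dp":[0,0,0],"angular":[0,0,0],"fingers":1},
    {"dp":[0,0,0],"angular":[0,0,0],"fingers":1},
    {"dp":[0,0,0],"angular":[0,0,0],"fingers":1}
  ],
  "newtons": 35
}}

```text
time: 10.95
tool_pos: [448.3, 200.9, -1.9]
tcp_rot: [-180.0, -0.0, -162.9]
ft_force: [0.7, 0.4, -0.0]
finger_gap: 0.2
grip_force: 0.0
```

Run:
```python
from h import *
s=sense();print(s['finger_gap'],s['grip_force'],s['tool_pos'])
a=snapshot('wrist');b=snapshot('side')
q=cv2.resize(b[230:350,200:320],(420,420),interpolation=cv2.INTER_CUBIC)
cv2.imwrite('pics/w6.png',cv2.hconcat([a[:,100:460],q]))
```

```text
0.1528488262028942 0.0 [448.33536159 200.89068037  -1.94401759]
```

View pics/w6.png

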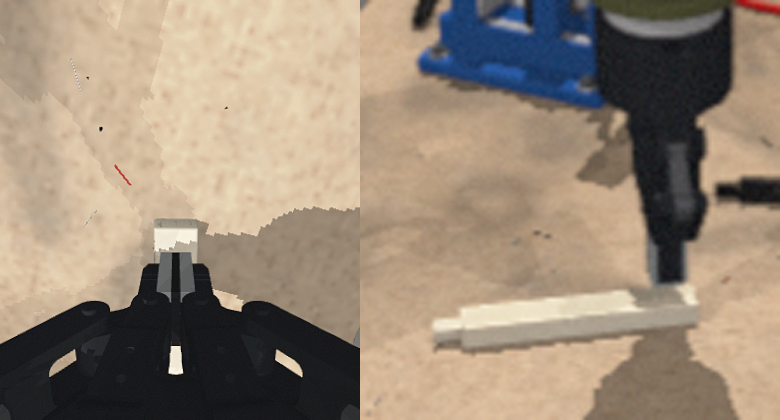

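The fingers are above the key, although the reported TCP is at -2. I'll check how far the tips really are from the TCP.

Run:
```python
from h import *
p=camera_params('wrist');s=sense();R=Ro.from_euler('xyz',s['tcp_rot'],degrees=True)
for d in (0,10,16,20,25,30): print(d,proj(p,s['tool_pos']+R.apply([11,0,-d])).round(),proj(p,s['tool_pos']+R.apply([11,10,-d])).round())
print(proj(p,[[429.8,195.2,14],[429.8,195.2,0],[503.5,217.5,7]]).round())
ps=camera_params('side')
for d in (0,10,16,20,25,30): print(d,proj(ps,s['tool_pos']+R.apply([11,0,-d])).round(1),proj(ps,s['tool_pos']+R.apply([-11,0,-d])).round(1))
```

```text
0 [[276. 229.]] [[295. 229.]]
10 [[276. 236.]] [[297. 236.]]
16 [[276. 241.]] [[297. 241.]]
20 [[276. 244.]] [[298. 244.]]
25 [[276. 248.]] [[299. 248.]]
30 [[276. 253.]] [[299. 253.]]
[[276. 224.]
 [276. 215.]
 [275. 352.]]
0 [[292.6 319.3]] [[282.1 320.5]]
10 [[292.5 315.3]] [[282.  316.5]]
16 [[292.5 312.9]] [[281.9 314.1]]
20 [[292.5 311.3]] [[281.9 312.5]]
25 [[292.5 309.3]] [[281.9 310.5]]
30 [[292.5 307.3]] [[281.8 308.5]]
```

The side picture puts the tips (288,311) about 20 mm short of the reported TCP, so I'll go about 16 mm lower.

Call:
{"api": "step_arm", "payload": {
  "targets": [
    {"dp":[0,0,0],"angular":[0,0,0],"fingers":0.3},
    {"dp":[0,0,0],"angular":[0,0,0],"fingers":0.3},
    {"dp":[0,0,0],"angular":[0,0,0],"fingers":0.3},
    {"dp":[0,0,0.02],"angular":[0,0,0],"fingers":0.3},
    {"dp":[0,0,0.04],"angular":[0,0,0],"fingers":0.3},
    {"dp":[0,0,0.06],"angular":[0,0,0],"fingers":0.3},
    {"dp":[0,0,0.08],"angular":[0,0,0],"fingers":0.3},
    {"dp":[0,0,0.08],"angular":[0,0,0],"fingers":0.3}
  ],
  "newtons": 30
}}

```text
time: 12.05
tool_pos: [447.9, 200.8, -18.5]
tcp_rot: [180.0, -0.1, -162.9]
ft_force: [0.3, -0.4, -0.4]
finger_gap: 59.9
grip_force: 0.0
```

Call:
{"api": "step_arm", "payload": {
  "targets": [
    {"dp":[0,0,0],"angular":[0,0,0],"fingers":1},
    {"dp":[0,0,0],"angular":[0,0,0],"fingers":1},
    {"dp":[0,0,0],"angular":[0,0,0],"fingers":1},
    {"dp":[0,0,0],"angular":[0,0,0],"fingers":1},
    {"dp":[0,0,0],"angular":[0,0,0],"fingers":1},
    {"dp":[0,0,0],"angular":[0,0,0],"fingers":1},
    {"dp":[0,0,0],"angular":[0,0,0],"fingers":1},
    {"dp":[0,0,0],"angular":[0,0,0],"fingers":1}
  ],
  "newtons": 30
}}

```text
time: 13.05
tool_pos: [448.7, 201.0, -17.6]
tcp_rot: [180.0, 0.0, -162.9]
ft_force: [-0.1, -0.3, 5.3]
finger_gap: 21.1
grip_force: 29.9
```

Now gripped at a 21 mm gap with 30 N. The tips are about 18 mm short of the reported TCP, so I'll allow for that from here on.

Run:
```python
from h import *
p0,R0=load(); p0=p0+R0.apply([0,0,16]); json.dump(dict(p=p0.tolist(),q=R0.as_quat().tolist()),open('cmd.json','w'));print(p0)
V=np.array([582.1,-100.2,0]);t=V+Ro.from_euler('z',-17.1,degrees=True).apply([26.5,57.6,0]);print(t)
plan([((448.5,200.8,50),Rz(197)),((470,170,120),Rz(170)),((500,130,175),Rz(130))])
plan([((t[0],t[1],245),Rz(72.9))])
```

```text
[448.43642447 200.72104838 -17.908     ]
[624.36523763 -52.93839097   0.        ]
dp [-0.0, 0.0, -0.34] ang [-0.0, -0.0, 0.0]
dp [-0.058, -0.178, -0.69] ang [-0.0, -0.0, 0.15]
dp [-0.143, -0.414, -0.965] ang [-0.0, -0.0, 0.373]
dp [-1.1, -0.111, -0.35] ang [-0.0, -0.0, 0.317]
```

Run:
```python
from h import *
p0,R0=Rz(197),0
json.dump(dict(p=[448.436,200.721,-17.908],q=Rz(197).as_quat().tolist()),open('cmd.json','w'))
plan([((448.5,200.8,50),Rz(197)),((470,170,120),Rz(170)),((520,105,180),Rz(130))])
plan([((624.4,-52.9,245),Rz(72.9))])
```

```text
dp [-0.0, 0.0, -0.34] ang [0.0, 0.0, 0.0]
dp [-0.058, -0.178, -0.69] ang [-0.0, -0.0, 0.15]
dp [-0.202, -0.562, -0.99] ang [0.0, -0.0, 0.372]
dp [-0.941, -0.108, -0.325] ang [-0.0, -0.0, 0.317]
```

Call:
{"api": "step_arm", "payload": {
  "targets": [
    {"dp":[0,0,-0.15],"angular":[0,0,0],"fingers":1},
    {"dp":[0,0,-0.34],"angular":[0,0,0],"fingers":1},
    {"dp":[-0.058,-0.178,-0.6],"angular":[0,0,0.06],"fingers":1},
    {"dp":[-0.1,-0.3,-0.75],"angular":[0,0,0.12],"fingers":1},
    {"dp":[-0.14,-0.4,-0.88],"angular":[0,0,0.18],"fingers":1},
    {"dp":[-0.17,-0.48,-0.94],"angular":[0,0,0.24],"fingers":1},
    {"dp":[-0.19,-0.53,-0.98],"angular":[0,0,0.3],"fingers":1},
    {"dp":[-0.202,-0.562,-0.99],"angular":[0,0,0.372],"fingers":1}
  ],
  "newtons": 40
}}

```text
time: 14.05
tool_pos: [520.3, 104.8, 180.2]
tcp_rot: [-180.0, -0.0, 132.2]
ft_force: [0.4, 0.2, 0.6]
finger_gap: 20.1
grip_force: 40.1
```

Call:
{"api": "step_arm", "payload": {
  "targets": [
    {"dp":[-0.1,0,-0.1],"angular":[0,0,0.05],"fingers":1},
    {"dp":[-0.25,-0.03,-0.25],"angular":[0,0,0.1],"fingers":1},
    {"dp":[-0.45,-0.06,-0.325],"angular":[0,0,0.15],"fingers":1},
    {"dp":[-0.65,-0.08,-0.325],"angular":[0,0,0.2],"fingers":1},
    {"dp":[-0.8,-0.1,-0.325],"angular":[0,0,0.25],"fingers":1},
    {"dp":[-0.9,-0.108,-0.325],"angular":[0,0,0.3],"fingers":1},
    {"dp":[-0.941,-0.108,-0.325],"angular":[0,0,0.317],"fingers":1},
    {"dp":[-0.941,-0.108,-0.325],"angular":[0,0,0.317],"fingers":1}
  ]
}}

```text
time: 15.05
tool_pos: [631.3, -48.3, 243.9]
tcp_rot: [-179.9, 0.0, 75.5]
ft_force: [0.3, 1.2, -0.8]
finger_gap: 20.3
grip_force: 40.1
```

Run:
```python
from h import *
p=camera_params('wrist');a=snapshot('wrist');s=sense();print(s['tool_pos'],s['tcp_rot'],s['finger_gap'],s['grip_force'],s['joint_pos'])
cv2.imwrite('pics/w7.png',a)
np.save('p7.npy',p,allow_pickle=True)
R=Ro.from_euler('xyz',s['tcp_rot'],degrees=True)
# predicted key corners (tool frame: key bottom at 18 mm behind TCP)
print('key ends',proj(p,s['tool_pos']+R.apply([[19.4,0,-32],[-134.6,0,-32]])).round())
V=[582.1,-100.2,0]
for n,L in dict(bed=[26,0,40],faceL=[45,30,84],faceR=[45,-30,84],padL=[6.4,27,78],padR=[6.4,-27,78],baseFL=[94,52,14],baseNL=[-70.6,52,14]).items():
    print(n,proj(p,V+Ro.from_euler('z',-17.1,degrees=True).apply(L)).round())
for l in ('pad','vise','key_center'): print(l,[(np.round(r['at']),r['conf']) for r in pinpoint('wrist',l)[:2]])
```

```text
[631.14252483 -47.77925794 244.18139225] [-1.79909058e+02 -1.50737558e-03  7.56132646e+01] 20.30140520180718 40.0787490606308 [-8.97524943e+00  1.19380938e+01  7.61637669e+01  1.00833008e-02
  9.19885341e+01  5.41182671e+00]
key ends [[275. 234.]
 [275. 489.]]
bed [[268. 229.]]
faceL [[287. 217.]]
faceR [[284. 272.]]
padL [[249. 216.]]
padR [[248. 265.]]
baseFL [[328. 183.]]
baseNL [[188. 176.]]
pad [(array([252., 236.]), 0.79)]
vise [(array([251., 218.]), 0.86)]
key_center [(array([275., 376.]), 0.67)]
```

View pics/w7.png

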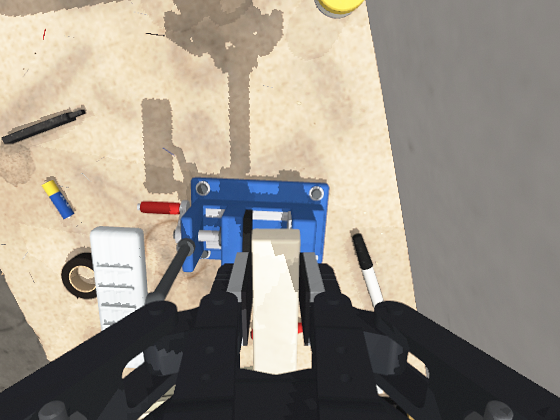

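The wrist picture shows the key held over the gap. The pad is at (247,222), the steel face is at (290,220), and the base corner at (327,184) is where I predicted. The yaw command was cut short, so I'll correct from the measured pose.

Run:
```python
from h import *
s=sense();print(s['tool_pos'],s['tcp_rot'])
json.dump(dict(p=list(s['tool_pos']),q=Rz(s['tcp_rot'][2]).as_quat().tolist()),open('cmd.json','w'))
plan([((624.4,-52.9,200),Rz(72.9)),((624.4,-52.9,100),Rz(72.9))])
```

```text
[631.19823596 -47.29006326 244.91283591] [-1.79973469e+02 -4.30625389e-03  7.56384771e+01]
dp [-0.036, -0.026, 0.225] ang [0.0, -0.0, 0.015]
dp [-0.036, -0.026, 0.725] ang [0.0, -0.0, 0.015]
```

Call:
{"api": "step_arm", "payload": {
  "targets": [
    {"dp":[-0.036,-0.026,0.1],"angular":[0,0,0.015],"fingers":1},
    {"dp":[-0.036,-0.026,0.225],"angular":[0,0,0.015],"fingers":1},
    {"dp":[-0.036,-0.026,0.38],"angular":[0,0,0.015],"fingers":1},
    {"dp":[-0.036,-0.026,0.54],"angular":[0,0,0.015],"fingers":1},
    {"dp":[-0.036,-0.026,0.65],"angular":[0,0,0.015],"fingers":1},
    {"dp":[-0.036,-0.026,0.7],"angular":[0,0,0.015],"fingers":1},
    {"dp":[-0.036,-0.026,0.725],"angular":[0,0,0.015],"fingers":1},
    {"dp":[-0.036,-0.026,0.725],"angular":[0,0,0.015],"fingers":1}
  ]
}}

```text
time: 16.25
tool_pos: [625.1, -53.4, 100.8]
tcp_rot: [179.9, -0.0, 72.9]
ft_force: [0.2, -1.6, 0.5]
finger_gap: 20.4
grip_force: 40.1
```

Run:
```python
from h import *
p=camera_params('wrist');a=snapshot('wrist');b=snapshot('side');s=sense();print(s['time'],s['tool_pos'],s['tcp_rot'],load()[0])
R=Ro.from_euler('xyz',s['tcp_rot'],degrees=True)
V=[582.1,-100.2,0]
for n,L in dict(faceL=[45,25.6,84],face_top30=[45,30,84],padL=[6.4,27,78],baseFL=[94.4,52,14],baseNL=[-70.6,52,14]).items():
    u=proj(p,V+Ro.from_euler('z',-17.1,degrees=True).apply(L))[0];print(n,u.round()); 
q=cv2.resize(b[180:280,220:320],(420,420),interpolation=cv2.INTER_CUBIC)
cv2.imwrite('pics/w8.png',cv2.hconcat([a[80:500,140:500],q[:340]]) if False else cv2.hconcat([a[:,120:480],q]))
```

```text
16.35 [625.45314189 -53.55314556 101.33410722] [ 1.79897351e+02 -1.53072806e-02  7.28634822e+01] [624.3748527  -52.97525815  99.91283591]
faceL [305. 286.]
face_top30 [305. 279.]
padL [241. 279.]
baseFL [362. 210.]
baseNL [148. 210.]
```

View pics/w8.png

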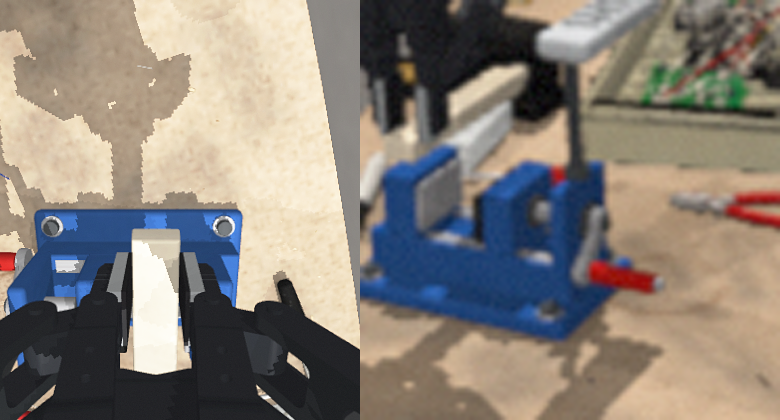

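The wrist picture shows the base's near edge at row 210, square to the tool. The key is over the bed with its centreline at crop column 155. The side picture shows the handle at (625,277). I'll lower the key now.

Call:
{"api": "step_arm", "payload": {
  "targets": [
    {"dp":[0,0,0.08],"angular":[0,0,0],"fingers":1},
    {"dp":[0,0,0.16],"angular":[0,0,0],"fingers":1},
    {"dp":[0,0,0.23],"angular":[0,0,0],"fingers":1},
    {"dp":[0,0,0.29],"angular":[0,0,0],"fingers":1},
    {"dp":[0,0,0.335],"angular":[0,0,0],"fingers":1},
    {"dp":[0,0,0.36],"angular":[0,0,0],"fingers":1},
    {"dp":[0,0,0.375],"angular":[0,0,0],"fingers":1},
    {"dp":[0,0,0.383],"angular":[0,0,0],"fingers":1}
  ]
}}

```text
time: 17.35
tool_pos: [625.0, -53.5, 23.8]
tcp_rot: [180.0, -0.0, 72.9]
ft_force: [0.0, -0.4, 0.7]
finger_gap: 20.4
grip_force: 40.1
```

Run:
```python
from h import *
p=camera_params('wrist');s=sense();print(s['tool_pos'],s['tcp_rot'],s['ft_force'],s['wrist_torque'],s['joint_pos'])
V=[582.1,-100.2,0];R=Ro.from_euler('z',-17.1,degrees=True)
print('tool in vise',R.inv().apply(s['tool_pos']-np.array(V)))
a=snapshot('wrist')
b=snapshot('side');ps=camera_params('side');print([ (r['at'],r['conf']) for r in pinpoint('side','key_center')])
key=V+R.apply([[26.5,0,47],[26.5,77,54],[26.5,-77,54],[45,30,84],[6.4,27,78]])
print(proj(ps,key).round(1).tolist())
cv2.imwrite('pics/s9.png',cv2.hconcat([cv2.resize(b[190:270,210:290],(400,400),interpolation=cv2.INTER_CUBIC),a[20:420,80:480]]))
```

```text
[625.01791678 -53.518421    23.77394329] [ 1.79963022e+02 -6.44641030e-03  7.28540764e+01] [ 0.00482527 -0.3635557   0.7182082 ] [-0.02366381  0.01016069  0.00262712] [-9.57671202e+00  2.01197905e+01  9.01035403e+01  1.61954889e-03
  6.97391642e+01  7.56865328e+00]
tool in vise [27.29437839 57.23752534 23.77394329]
[([243.4, 229.6], 0.64)]
[[245.1, 231.4], [229.9, 240.6], [258.3, 218.9], [232.7, 222.2], [245.9, 226.1]]
```

View pics/s9.png

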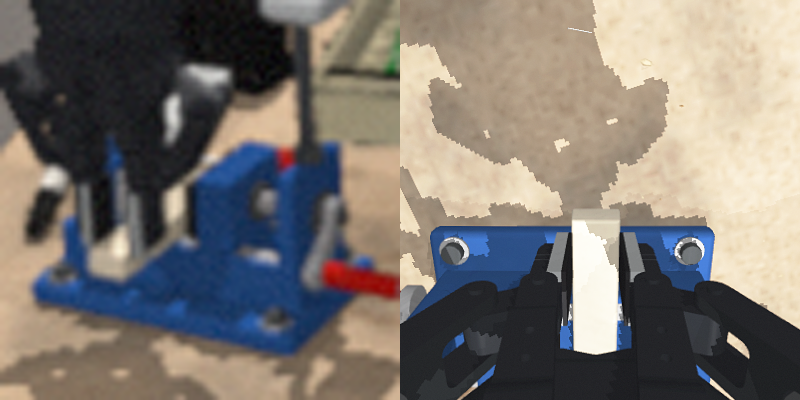

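The key sits between the jaws and just above the bed, which leaves 1–2 mm to lower before letting go.

Call:
{"api": "step_arm", "payload": {
  "targets": [
    {"dp":[0,0,0.008],"angular":[0,0,0],"fingers":1},
    {"dp":[0,0,0.012],"angular":[0,0,0],"fingers":1},
    {"dp":[0,0,0.012],"angular":[0,0,0],"fingers":0.6},
    {"dp":[0,0,0.012],"angular":[0,0,0],"fingers":0.5},
    {"dp":[0,0,0.012],"angular":[0,0,0],"fingers":0.4},
    {"dp":[0,0,0.012],"angular":[0,0,0],"fingers":0.4},
    {"dp":[0,0,-0.05],"angular":[0,0,0],"fingers":0.4},
    {"dp":[0,0,-0.2],"angular":[0,0,0],"fingers":0.4}
  ]
}}

```text
time: 18.5
tool_pos: [623.3, -53.2, 62.8]
tcp_rot: [-179.8, 0.0, 72.9]
ft_force: [0.3, 0.1, 1.1]
finger_gap: 51.5
grip_force: 0.0
```

Run:
```python
from h import *
s=sense();print(s['time'],s['tool_pos'],s['tcp_rot'],s['ft_force'],s['finger_gap'])
json.dump(dict(p=[624.375,-52.975,23.313+40],q=Rz(72.9).as_quat().tolist()),open('cmd.json','w'))
p=camera_params('wrist');snapshot('wrist');V=np.array([582.1,-100.2,0]);R=Ro.from_euler('z',-17.1,degrees=True)
for l in('key_center','white_key'):
    for r in pinpoint('wrist',l)[:1]: print(l,r['conf'],R.inv().apply(onz(p,r['at'],47 if l[0]=='k' else 40)-V))
m=masks_of('wrist','white_key')
if m:
    v,u=np.nonzero(m[0]['pixels']);P=R.inv().apply(np.array([onz(p,(a,b),54) for a,b in zip(u,v)])-V)
    print(m[0]['conf'],cv2.minAreaRect(P[:,:2].astype(np.float32)),P.min(0),P.max(0))
```

```text
18.5 [623.2576049  -53.24080506  62.79427216] [-1.79809569e+02  2.41573344e-02  7.28540762e+01] [0.32432106 0.11331885 1.05600353] 51.453024278328655
key_center 0.66 [28.04426486 -3.14964703 47.        ]
white_key 0.8 [28.28436916 -3.03959334 40.        ]
0.74 ((27.467906951904297, 23.10129165649414), (110.05300903320312, 21.592378616333008), 89.92486572265625) [ 16.60359334 -31.91671128  54.        ] [38.2873242  78.11665117 54.        ]
```

The key is lying flat and square: its x is 27.5 and its left end is at y = +78. Next I'll plan the route to the crank.

```bash
cat >> h.py <<'E'
from scipy.spatial.transform import Slerp
V=np.array([582.1,-100.2,0]);RV=Ro.from_euler('z',-17.1,degrees=True)
RL=Rz(162.9,-38); D=32
def hand(th,x=-102,hy=0,hz=62,r=32): return V+RV.apply([x,hy-r*np.sin(th),hz+r*np.cos(th)])
def tcp(th,back=0,**k): return hand(th,**k)+RL.apply([0,0,D-back])
def mv(p,R,w):
    p0,R0=load();S=Slerp([0,1],Ro.concatenate([R0,R]))
    plan([(p0+(np.array(p)-p0)*a,S(b)) for a,b in w])
E
python3 - <<'E'
from h import *
print(tcp(3.86),tcp(3.86,90))
mv([600,-40,235],Rz(125),[(.25,.05),(.55,.2),(.85,.35),(.95,.5),(1,.68),(1,.85),(1,1),(1,1)])
mv([440,20,250],Rz(162.9,-20),[(.15,.15),(.4,.35),(.7,.55),(.85,.75),(.95,.9),(1,1),(1,1)])
mv(tcp(3.86,90),RL,[(1,1)])
E
```

```text
[509.63241813 -55.86994346  12.69229759] [456.67237375 -39.57730642  83.61326542]
dp [0.007, -0.034, -0.215] ang [-0.0, 0.0, -0.014]
dp [0.014, -0.075, -0.472] ang [0.0, 0.0, -0.058]
dp [0.022, -0.115, -0.73] ang [-0.0, 0.0, -0.101]
dp [0.025, -0.129, -0.816] ang [0.0, 0.0, -0.145]
dp [0.026, -0.136, -0.858] ang [0.0, 0.0, -0.197]
dp [0.026, -0.136, -0.858] ang [0.0, 0.0, -0.246]
dp [0.026, -0.136, -0.858] ang [-0.0, 0.0, -0.289]
dp [0.026, -0.136, -0.858] ang [-0.0, 0.0, -0.289]
dp [0.106, -0.073, -0.011] ang [-0.006, -0.016, -0.031]
dp [0.281, -0.194, -0.03] ang [-0.013, -0.037, -0.073]
dp [0.493, -0.339, -0.053] ang [-0.02, -0.059, -0.115]
dp [0.598, -0.411, -0.064] ang [-0.028, -0.08, -0.157]
dp [0.669, -0.46, -0.072] ang [-0.033, -0.096, -0.188]
dp [0.704, -0.484, -0.075] ang [-0.037, -0.107, -0.209]
dp [0.704, -0.484, -0.075] ang [-0.037, -0.107, -0.209]
dp [0.127, -0.261, 0.839] ang [0.0, -0.1, 0.0]
```

Call:
{"api": "step_arm", "payload": {
  "targets": [
    {"dp":[0,0,-0.215],"angular":[0,0,0],"fingers":0.4},
    {"dp":[0.014,-0.075,-0.472],"angular":[0,0,-0.05],"fingers":0.4},
    {"dp":[0.022,-0.115,-0.73],"angular":[0,0,-0.1],"fingers":0.4},
    {"dp":[0.025,-0.129,-0.816],"angular":[0,0,-0.145],"fingers":0.4},
    {"dp":[0.026,-0.136,-0.858],"angular":[0,0,-0.195],"fingers":0.4},
    {"dp":[0.026,-0.136,-0.858],"angular":[0,0,-0.245],"fingers":0.4},
    {"dp":[0.026,-0.136,-0.858],"angular":[0,0,-0.289],"fingers":0.4},
    {"dp":[0.026,-0.136,-0.858],"angular":[0,0,-0.289],"fingers":0.4}
  ]
}}

```text
time: 19.7
tool_pos: [599.7, -40.4, 234.0]
tcp_rot: [-179.9, -0.1, 124.8]
ft_force: [0.7, 0.1, 0.4]
finger_gap: 51.1
grip_force: 0.0
```

Call:
{"api": "step_arm", "payload": {
  "targets": [
    {"dp":[0.106,-0.073,-0.011],"angular":[-0.006,-0.016,-0.031],"fingers":0.4},
    {"dp":[0.281,-0.194,-0.03],"angular":[-0.013,-0.037,-0.073],"fingers":0.4},
    {"dp":[0.493,-0.339,-0.053],"angular":[-0.02,-0.059,-0.115],"fingers":0.4},
    {"dp":[0.598,-0.411,-0.064],"angular":[-0.028,-0.08,-0.157],"fingers":0.4},
    {"dp":[0.669,-0.46,-0.072],"angular":[-0.033,-0.096,-0.188],"fingers":0.4},
    {"dp":[0.704,-0.484,-0.075],"angular":[-0.037,-0.107,-0.209],"fingers":0.4},
    {"dp":[0.704,-0.484,-0.075],"angular":[-0.037,-0.107,-0.209],"fingers":0.4},
    {"dp":[0.704,-0.484,-0.075],"angular":[-0.037,-0.107,-0.209],"fingers":0.4}
  ]
}}

```text
time: 20.7
tool_pos: [440.5, 19.6, 250.1]
tcp_rot: [179.9, 20.0, 162.7]
ft_force: [0.3, -0.1, 0.2]
finger_gap: 51.0
grip_force: 0.0
```

Call:
{"api": "step_arm", "payload": {
  "targets": [
    {"dp":[0.02,-0.04,0.13],"angular":[0,-0.015,0],"fingers":0.4},
    {"dp":[0.05,-0.1,0.33],"angular":[0,-0.04,0],"fingers":0.4},
    {"dp":[0.08,-0.165,0.53],"angular":[0,-0.07,0],"fingers":0.4},
    {"dp":[0.11,-0.22,0.7],"angular":[0,-0.09,0],"fingers":0.4},
    {"dp":[0.12,-0.25,0.8],"angular":[0,-0.1,0],"fingers":0.4},
    {"dp":[0.127,-0.261,0.839],"angular":[0,-0.1,0],"fingers":0.4},
    {"dp":[0.127,-0.261,0.839],"angular":[0,-0.1,0],"fingers":0.4},
    {"dp":[0.127,-0.261,0.839],"angular":[0,-0.1,0],"fingers":0.4}
  ]
}}

```text
time: 21.7
tool_pos: [480.8, -36.6, 148.6]
tcp_rot: [-179.5, 35.1, 162.8]
ft_force: [0.4, 0.0, -0.8]
finger_gap: 51.4
grip_force: 0.0
```

```bash
cat > look.py <<'E'
from h import *
s=sense();print(s['time'],s['tool_pos'],s['tcp_rot'],RL.as_euler('xyz',degrees=True),load()[0],s['ft_force'])
th=3.86
for c in('wrist','scene','side'):
    p=camera_params(c);im=snapshot(c);cv2.imwrite(f'pics/l_{c}.png',im)
    for l,X in (('handle',hand(th,x=-98)),('crank_hub',V+RV.apply([-98,0,62])),('lamp_edge',V+RV.apply([-93,0,190])),('vise',V)):
        r=pinpoint(c,l); print(c,l,'pred',proj(p,X)[0].round(1),[(np.round(a['at'],1).tolist(),round(a['conf'],2)) for a in r[:1]])
    # red sleeve by colour near prediction
    h=cv2.cvtColor(im,cv2.COLOR_BGR2HSV);u=proj(p,hand(th,x=-98))[0]
    m=((h[...,0]<8)|(h[...,0]>172))&(h[...,1]>150)&(h[...,2]>60)
    n,lab,st,ce=cv2.connectedComponentsWithStats(m.astype(np.uint8))
    k=[i for i in range(1,n) if st[i,4]>15]
    k.sort(key=lambda i:np.linalg.norm(ce[i]-u))
    for i in k[:1]: print('  red',ce[i].round(1),st[i].tolist())
E
python3 look.py
```

```text
21.7 [480.7827261  -36.56989322 148.5866797 ] [-179.52027524   35.07928133  162.84893746] [180.   38.  162.9] [456.71584202 -39.65137273  83.5299159 ] [ 0.44807889  0.02528085 -0.79495959]
wrist handle pred [263.9 137.5] [([261.1, 140.9], 0.55)]
wrist crank_hub pred [233.8 159.4] [([230.2, 163.4], 0.75)]
wrist lamp_edge pred [214.4 342.6] [([212.7, 341.2], 0.98)]
wrist vise pred [247.7 186.7] [([246.2, 187.1], 0.71)]
  red [262.4 139.4] [253, 113, 19, 52, 799]
scene handle pred [285.5 262.1] [([287.7, 260.8], 0.69)]
scene crank_hub pred [290.6 256.3] [([288.9, 259.4], 0.75)]
scene lamp_edge pred [294.6 200.1] []
scene vise pred [326.6 271.7] [([329.0, 273.4], 0.79)]
  red [287.  261.9] [278, 258, 19, 9, 94]
side handle pred [282.5 245.8] [([281.3, 246.0], 0.46)]
side crank_hub pred [285.8 234.3] [([287.4, 234.1], 0.9)]
side lamp_edge pred [283.3 188. ] [([284.5, 186.0], 0.68)]
side vise pred [254.2 248.3] [([254.0, 248.4], 0.71)]
  red [281.6 245.6] [275, 242, 15, 8, 65]
```

Run:
```python
from h import *
s=sense();print(s['time'],s['tool_pos'].round(1) if hasattr(s['tool_pos'],'round') else s['tool_pos'],np.round(s['joint_pos'],1),np.round(s['qd'],1),s['tcp_rot'])
# fit simple arm model? print wrist centre for candidate tool lengths
```

```text
22.45 [481.1 -36.6 149. ] [ -3.9 -51.1 143.1  -9.9  54.1 -73.3] [-0.  -0.  -0.   0.  -0.1  0.1] [-179.52115466   35.13716418  162.86072377]
```

```bash
cat > arm.py <<'E'
from h import *
data=[([-71.7,7.52,85.33,0,87.26,-4.89],[236.12,-550.93,203.23],[-179.89,-.01,23.19]),
([18.155,-8.237,105.524,0,82.875,-88.557],[446.92,200.45,160.30],[180,-.16,-163.29]),
([-8.975,11.938,76.164,0.01,91.989,5.412],[631.14,-47.78,244.18],[-179.91,0,75.61]),
([-9.577,20.12,90.104,0,69.739,7.569],[625.02,-53.52,23.77],[179.96,-.01,72.854]),
([-3.9,-51.1,143.1,-9.9,54.1,-73.3],[481.1,-36.6,149],[-179.52,35.137,162.86])]
E=lambda a,v:Ro.from_euler(a,v,degrees=True)
def fk(q,P):
    e,a,b,be,h,lat,d,c6=P
    R1=E('z',q[0]);R2=R1*E('y',q[1]);R3=R2*E('y',q[2])
    w=R1.apply([e,lat,h])+R2.apply([0,0,a])+R3.apply([be,0,b])
    R=R3*E('z',q[3])*E('y',q[4])*E('z',q[5]+c6)
    return w+R.apply([0,0,d]),R
def res(P):
    o=[]
    for q,p,r in data:
        x,R=fk(q,P);o+=list(x-p)+list((R.inv()*Ro.from_euler('xyz',r,degrees=True)).as_rotvec(degrees=True))
    return np.array(o)
best=min((least_squares(res,[0,350,400,0,300,l,250,c],) for l in(50,-50) for c in(0,90,-90,180)),key=lambda r:r.cost)
P=best.x
lim=np.array([[-169.43,169.43],[-51.17,129.36],[1.28,143.12],[-76.62,256.62],[0,156.53],[-152.29,152.29]])
def ik(p,R,q0):
    f=lambda q:np.r_[(fk(q,P)[0]-p)/5,(fk(q,P)[1].inv()*R).as_rotvec(degrees=True)]
    r=least_squares(f,np.clip(q0,lim[:,0]+.5,lim[:,1]-.5),bounds=(lim[:,0],lim[:,1]));return r.x,np.abs(r.fun).max()
E
python3 - <<'E'
from arm import *
print(P.round(2),best.cost,res(P).reshape(-1,6).round(1).tolist())
q0=[-5,-45,135,-10,60,-75]
for yaw in (162.9,180):
  for l in (38,34,30):
    R=Rz(yaw,-l);o=[]
    for th in np.arange(0,6.3,.785):
        q,e=ik(hand(th)+R.apply([0,0,D]),R,q0);o.append((round(e,2),round(lim[2,1]-q[2],1),round(q[1]+51.17,1)))
    q,e=ik(hand(3.86)+R.apply([0,0,D-50]),R,q0)
    print(yaw,l,o,'pre',e)
E
```

```text
[-3.8000e-01  3.6939e+02  5.5370e+02  6.1500e+01  3.1885e+02  5.1150e+01
  3.9282e+02  9.0010e+01] 0.1064366342575376 [[-0.1, 0.0, 0.1, 0.0, 0.0, -0.0], [-0.1, -0.1, 0.1, -0.0, -0.0, -0.0], [-0.0, -0.0, 0.1, -0.0, -0.0, -0.0], [0.0, -0.1, -0.0, -0.0, 0.0, -0.0], [0.2, 0.2, -0.3, 0.0, -0.0, 0.0]]
162.9 38 [(np.float64(2.71), np.float64(0.0), np.float64(15.9)), (np.float64(3.47), np.float64(0.0), np.float64(17.1)), (np.float64(4.01), np.float64(0.0), np.float64(21.1)), (np.float64(3.98), np.float64(0.0), np.float64(25.7)), (np.float64(3.35), np.float64(0.0), np.float64(28.1)), (np.float64(2.56), np.float64(0.0), np.float64(26.9)), (np.float64(2.1), np.float64(0.0), np.float64(22.8)), (np.float64(2.16), np.float64(0.0), np.float64(18.3)), (np.float64(2.71), np.float64(0.0), np.float64(15.9))] pre 4.793129918968713
162.9 34 [(np.float64(0.61), np.float64(0.0), np.float64(15.1)), (np.float64(1.29), np.float64(0.0), np.float64(16.4)), (np.float64(1.86), np.float64(0.0), np.float64(20.3)), (np.float64(1.95), np.float64(0.0), np.float64(24.6)), (np.float64(1.48), np.float64(0.0), np.float64(
[... 1635 characters left out ...]
float64(0.95), np.float64(0.0), np.float64(21.1)), (np.float64(0.68), np.float64(0.0), np.float64(16.9)), (np.float64(0.66), np.float64(0.0), np.float64(15.1))] pre 3.3650366834920145
180 30 [(np.float64(0.0), np.float64(2.7), np.float64(17.8)), (np.float64(0.0), np.float64(2.2), np.float64(18.7)), (np.float64(0.0), np.float64(1.5), np.float64(21.7)), (np.float64(0.0), np.float64(0.9), np.float64(25.0)), (np.float64(0.0), np.float64(0.9), np.float64(26.8)), (np.float64(0.0), np.float64(1.4), np.float64(25.8)), (np.float64(0.0), np.float64(2.2), np.float64(22.9)), (np.float64(0.0), np.float64(2.7), np.float64(19.6)), (np.float64(0.0), np.float64(2.7), np.float64(17.8))] pre 0.8083215054492353
```

Run:
```python
from arm import *
q0=[-5,-40,135,-10,60,-75]
for yaw in (155,162.9,170):
  for l in (30,32):
    R=Rz(yaw,-l);o=[]
    for th in np.arange(0,6.2,.785):
        q,e=ik(hand(th,x=-99)+R.apply([0,0,35]),R,q0);o.append((round(float(e),2),round(float(lim[2,1]-q[2]),1)))
    pr=[]
    for b in (30,40,50,60):
        q,e=ik(hand(3.86,x=-99)+R.apply([0,0,35-b]),R,q0);pr.append((b,round(e,2),q.round(1).tolist()[2]))
    print(yaw,l,o,'pre',pr)
```

```text
155 30 [(0.0, 4.7), (0.0, 3.4), (0.0, 2.3), (0.0, 2.1), (0.0, 3.0), (0.0, 4.4), (0.0, 5.4), (0.0, 5.6)] pre [(30, np.float64(0.0), 140.4), (40, np.float64(0.0), 140.8), (50, np.float64(0.0), 141.2), (60, np.float64(0.0), 141.6)]
155 32 [(0.0, 2.9), (0.0, 1.5), (0.0, 0.5), (0.0, 0.4), (0.0, 1.4), (0.0, 2.8), (0.0, 3.8), (0.0, 3.9)] pre [(30, np.float64(0.0), 142.2), (40, np.float64(0.0), 142.7), (50, np.float64(0.03), 143.1), (60, np.float64(0.22), 143.1)]
162.9 30 [(0.0, 3.4), (0.0, 2.3), (0.0, 1.3), (0.0, 1.0), (0.0, 1.7), (0.0, 2.8), (0.0, 3.7), (0.0, 4.0)] pre [(30, np.float64(0.0), 142.2), (40, np.float64(0.0), 142.7), (50, np.float64(0.03), 143.1), (60, np.float64(0.24), 143.1)]
162.9 32 [(0.0, 1.5), (0.0, 0.3), (0.37, 0.0), (0.48, 0.0), (0.08, 0.0), (0.0, 1.0), (0.0, 1.9), (0.0, 2.1)] pre [(30, np.float64(0.6), 143.1), (40, np.float64(0.91), 143.1), (50, np.float64(1.19), 143.1), (60, np.float64(1.45), 143.1)]
170 30 [(0.0, 2.9), (0.0, 2.0), (0.0, 1.1), (0.0, 0.8), (0.0, 1.1), (0.0, 2.0), (0.0, 2.9), (0.0, 3.2)] pre [(30, np.float64(0.0), 143.1), (40, np.float64(0.27), 143.1), (50, np.float64(0.55), 143.1), (60, np.float64(0.8), 143.1)]
170 32 [(0.0, 0.9), (0.0, 0.0), (0.47, 0.0), (0.66, 0.0), (0.42, 0.0), (0.0, 0.2), (0.0, 1.0), (0.0, 1.3)] pre [(30, np.float64(1.18), 143.1), (40, np.float64(1.53), 143.1), (50, np.float64(1.84), 143.1), (60, np.float64(2.13), 143.1)]
```

```bash
cat >> h.py <<'E'
RL=Rz(159,-30); D=35
def tcp(th,back=0,x=-99,**k): return hand(th,x=x,**k)+RL.apply([0,0,D-back])
E
python3 - <<'E'
from h import *
s=sense();p=np.array(s['tool_pos']);print(s['time'],RV.inv().apply(p-V),RV.inv().apply(tcp(3.86,50)-V),RV.inv().apply(tcp(3.86,0)-V))
json.dump(dict(p=p.tolist(),q=Ro.from_euler('xyz',s['tcp_rot'],degrees=True).as_quat().tolist()),open('cmd.json','w'))
mv(tcp(3.86,50),RL,[(.5,.7),(1,1)])
E
```

```text
22.45 [-115.25057415   31.08273418  148.9623728 ] [-106.48263209   21.57208172   50.89902277] [-81.54052512  19.87169946   7.59775258]
dp [0.123, -0.022, 0.213] ang [0.006, 0.02, 0.013]
dp [0.246, -0.044, 0.427] ang [0.009, 0.029, 0.018]
```

Call:
{"api": "step_arm", "payload": {
  "targets": [
    {"dp":[0.03,-0.005,0.05],"angular":[0.003,0.008,0.004],"fingers":0.4},
    {"dp":[0.08,-0.015,0.14],"angular":[0.005,0.016,0.01],"fingers":0.4},
    {"dp":[0.14,-0.025,0.24],"angular":[0.007,0.022,0.014],"fingers":0.4},
    {"dp":[0.19,-0.034,0.33],"angular":[0.009,0.029,0.018],"fingers":0.4},
    {"dp":[0.23,-0.04,0.4],"angular":[0.009,0.029,0.018],"fingers":0.4},
    {"dp":[0.246,-0.044,0.427],"angular":[0.009,0.029,0.018],"fingers":0.4},
    {"dp":[0.246,-0.044,0.427],"angular":[0.009,0.029,0.018],"fingers":0.4},
    {"dp":[0.246,-0.044,0.427],"angular":[0.009,0.029,0.018],"fingers":0.4}
  ]
}}

```text
time: 23.45
tool_pos: [487.3, -48.3, 51.8]
tcp_rot: [180.0, 30.0, 159.0]
ft_force: [1.1, -0.0, 0.7]
finger_gap: 51.4
grip_force: 0.0
```

```bash
python3 look.py
python3 - <<'E'
from h import *
s=sense();p=np.array(s['tool_pos']);print('want',tcp(3.86,50),RL.as_euler('xyz',degrees=True),np.round(s['joint_pos'],1),np.round(s['qd'],1))
E
```

```text
23.45 [487.32747187 -48.33808969  51.83122374] [179.99380684  30.00430992 158.98295356] [180.  30. 159.] [486.75843283 -48.30852293  50.87047317] [ 1.09360233 -0.02969314  0.69226543]
wrist handle pred [275.8 237.8] []
wrist crank_hub pred [235.8 275.4] [([234.4, 281.7], 0.7)]
wrist lamp_edge pred [209.2 633.9] [([273.3, 242.6], 0.71)]
wrist vise pred [258.7 276.1] [([255.9, 277.8], 0.82)]
  red [274.  240.5] [260, 208, 27, 62, 1208]
scene handle pred [285.5 262.1] [([288.7, 261.2], 0.53)]
scene crank_hub pred [290.6 256.3] [([292.5, 257.4], 0.74)]
scene lamp_edge pred [294.6 200.1] [([296.7, 198.2], 0.91)]
scene vise pred [326.6 271.7] [([330.5, 272.1], 0.93)]
  red [287.  261.9] [278, 258, 19, 9, 94]
side handle pred [282.5 245.8] [([283.5, 244.2], 0.44)]
side crank_hub pred [285.8 234.3] [([285.6, 232.3], 0.87)]
side lamp_edge pred [283.3 188. ] [([281.6, 185.2], 0.74)]
side vise pred [254.2 248.3] [([255.2, 247.2], 0.82)]
  red [281.6 245.6] [275, 242, 15, 8, 66]
want [486.66770598 -48.2713672   50.89902277] [180.  30. 159.] [ -5.5 -33.5 142.2 -11.3  42.9 -68.2] [-0.   0.   0.   0.1  0.   0. ]
```

Tracking is good, so I'll advance onto the handle and close.

Call:
{"api": "step_arm", "payload": {
  "targets": [
    {"dp":[0,-0.004,0.03],"angular":[0,0,0],"fingers":0.4},
    {"dp":[0,-0.004,0.09],"angular":[0,0,0],"fingers":0.4},
    {"dp":[0,-0.004,0.16],"angular":[0,0,0],"fingers":0.4},
    {"dp":[0,-0.004,0.22],"angular":[0,0,0],"fingers":0.4},
    {"dp":[0,-0.004,0.25],"angular":[0,0,0],"fingers":0.6},
    {"dp":[0,-0.004,0.25],"angular":[0,0,0],"fingers":1},
    {"dp":[0,-0.004,0.25],"angular":[0,0,0],"fingers":1},
    {"dp":[0,-0.004,0.25],"angular":[0,0,0],"fingers":1}
  ],
  "newtons": 30
}}

```text
time: 25.2
tool_pos: [509.4, -57.8, 7.3]
tcp_rot: [-180.0, 29.9, 159.0]
ft_force: [3.5, 0.9, -6.4]
finger_gap: 13.3
grip_force: 29.1
```

Run:
```python
from h import *
s=sense();p=np.array(s['tool_pos']);print(s['time'],p,s['finger_gap'],s['grip_force'],'force in vise',RV.inv().apply(s['ft_force']),s['wrist_torque'])
p0,R0=load();p1=p0+R0.apply([0.246*200,-.044*200,.427*200]) if False else p0
c=p0+RL.apply([0,-.8,50]);json.dump(dict(p=c.tolist(),q=RL.as_quat().tolist()),open('cmd.json','w'))
print('cmd',c,'meas-cmd in vise',RV.inv().apply(p-c),'cmd vs nominal',RV.inv().apply(c-tcp(3.86)))
print('rows, centre shifted y -0.8')
c0=tcp(3.86)
for k in range(2):
  print([np.round(RL.inv().apply(tcp(3.86+.36*(i+1))-tcp(3.86))/200,3).tolist() for i in range(8)])
  break
```

```text
25.2 [509.40020084 -57.75831954   7.29884208] 13.263734791517455 29.131197163369507 force in vise [ 3.10796836  1.89142236 -6.36013305] [0.45976647 0.34376955 0.59502162]
cmd [509.81124914 -58.01458601   7.56920298] meas-cmd in vise [-0.46822976  0.12407292 -0.2703609 ] cmd vs nominal [ 0.04322915 -0.80698325 -0.0285496 ]
rows, centre shifted y -0.8
[[-0.02, 0.036, -0.04], [-0.047, 0.053, -0.088], [-0.075, 0.05, -0.137], [-0.103, 0.028, -0.182], [-0.126, -0.012, -0.216], [-0.141, -0.064, -0.236], [-0.147, -0.12, -0.238], [-0.142, -0.175, -0.223]]
```

```bash
cat > rows.py <<'E'
from h import *
import sys
t0=float(sys.argv[1]);n=int(sys.argv[2]);d=float(sys.argv[3])
for k in range(n):
    a=t0+8*d*k
    print(round(a,2),[np.round(RL.inv().apply(tcp(a+d*(i+1))-tcp(a))/200,3).tolist() for i in range(8)])
E
python3 rows.py 3.86 5 0.27
```

```text
3.86 [[-0.015, 0.028, -0.029], [-0.033, 0.047, -0.063], [-0.054, 0.054, -0.1], [-0.075, 0.05, -0.137], [-0.096, 0.035, -0.172], [-0.115, 0.01, -0.201], [-0.131, -0.024, -0.223], [-0.141, -0.064, -0.236]]
6.02 [[-0.005, -0.043, -0.003], [-0.005, -0.085, 0.003], [0.002, -0.125, 0.02], [0.013, -0.158, 0.044], [0.029, -0.183, 0.076], [0.049, -0.198, 0.111], [0.07, -0.201, 0.148], [0.091, -0.193, 0.185]]
8.18 [[0.02, 0.019, 0.033], [0.038, 0.048, 0.06], [0.052, 0.084, 0.078], [0.061, 0.125, 0.088], [0.064, 0.168, 0.088], [0.061, 0.21, 0.077], [0.053, 0.247, 0.058], [0.04, 0.278, 0.031]]
10.34 [[-0.017, 0.021, -0.033], [-0.038, 0.032, -0.07], [-0.059, 0.031, -0.107], [-0.081, 0.019, -0.142], [-0.1, -0.004, -0.173], [-0.117, -0.036, -0.197], [-0.129, -0.074, -0.213], [-0.135, -0.116, -0.219]]
12.5 [[-0.001, -0.043, 0.004], [0.004, -0.083, 0.018], [0.014, -0.119, 0.04], [0.029, -0.146, 0.07], [0.048, -0.164, 0.105], [0.068, -0.17, 0.142], [0.09, -0.165, 0.179], [0.111, -0.149, 0.213]]
```

Call:
{"api": "step_arm", "payload": {
  "targets": [
    {"dp":[-0.015,0.028,-0.029],"angular":[0,0,0],"fingers":1},
    {"dp":[-0.033,0.047,-0.063],"angular":[0,0,0],"fingers":1},
    {"dp":[-0.054,0.054,-0.1],"angular":[0,0,0],"fingers":1},
    {"dp":[-0.075,0.05,-0.137],"angular":[0,0,0],"fingers":1},
    {"dp":[-0.096,0.035,-0.172],"angular":[0,0,0],"fingers":1},
    {"dp":[-0.115,0.01,-0.201],"angular":[0,0,0],"fingers":1},
    {"dp":[-0.131,-0.024,-0.223],"angular":[0,0,0],"fingers":1},
    {"dp":[-0.141,-0.064,-0.236],"angular":[0,0,0],"fingers":1}
  ]
}}

```text
time: 26.2
tool_pos: [505.2, -70.6, 61.8]
tcp_rot: [-179.9, 29.9, 159.0]
ft_force: [16.0, -6.6, -22.4]
finger_gap: 13.1
grip_force: 29.8
```

```bash
cat > chk.py <<'E'
from h import *
import sys
th=float(sys.argv[1]);s=sense();p=np.array(s['tool_pos'])
L=RV.inv().apply(p-RL.apply([0,0,D])-V);print(s['time'],'handle in vise',L,'nominal',RV.inv().apply(hand(th,x=-99,hy=-.8)-V),'F',RV.inv().apply(s['ft_force']),s['finger_gap'],s['grip_force'])
for c in('wrist','side','scene'):
    q=camera_params(c);snapshot(c)
    r=pinpoint(c,'handle');print(c,proj(q,hand(th,x=-98,hy=-.8))[0].round(1),[(np.round(a['at'],1).tolist(),round(a['conf'],2)) for a in r[:1]])
E
python3 chk.py 6.02
```

```text
26.2 handle in vise [-99.67135195   6.81805551  92.09199719] nominal [-99.           7.52503973  92.89811829] F [ 17.26524284  -1.60102919 -22.37578339] 13.089225164084755 29.75704656302696
wrist [278.1 284.9] [([275.6, 286.4], 0.57)]
side [284.4 224.7] []
scene [289.3 242. ] [([261.6, 314.6], 0.66)]
```

Call:
{"api": "step_arm", "payload": {
  "targets": [
    {"dp":[-0.005,-0.043,0.002],"angular":[0,0,0],"fingers":1},
    {"dp":[-0.005,-0.085,0.008],"angular":[0,0,0],"fingers":1},
    {"dp":[0.002,-0.125,0.025],"angular":[0,0,0],"fingers":1},
    {"dp":[0.013,-0.158,0.049],"angular":[0,0,0],"fingers":1},
    {"dp":[0.029,-0.183,0.08],"angular":[0,0,0],"fingers":1},
    {"dp":[0.049,-0.198,0.114],"angular":[0,0,0],"fingers":1},
    {"dp":[0.07,-0.201,0.15],"angular":[0,0,0],"fingers":1},
    {"dp":[0.091,-0.193,0.186],"angular":[0,0,0],"fingers":1}
  ],
  "newtons": 25
}}

```text
time: 27.5
tool_pos: [493.9, -107.9, 21.1]
tcp_rot: [-179.9, 29.9, 159.0]
ft_force: [-9.1, -3.5, 1.6]
finger_gap: 13.2
grip_force: 32.0
```

```bash
python3 chk.py 8.18
```

```text
27.5 handle in vise [-99.48152134 -32.14216302  51.36688775] nominal [-99.         -31.11440198  51.75124239] F [-7.70003112 -6.01869668  1.61799233] 13.171125503745992 31.9663160390337
wrist [278.7 283.7] [([274.5, 288.2], 0.92)]
side [290.7 233.1] [([290.8, 232.0], 0.6)]
scene [297.7 266.7] [([300.8, 268.1], 0.41)]
```

Call:
{"api": "step_arm", "payload": {
  "targets": [
    {"dp":[0.02,0.019,0.033],"angular":[0,0,0],"fingers":1},
    {"dp":[0.038,0.048,0.06],"angular":[0,0,0],"fingers":1},
    {"dp":[0.052,0.084,0.078],"angular":[0,0,0],"fingers":1},
    {"dp":[0.061,0.125,0.088],"angular":[0,0,0],"fingers":1},
    {"dp":[0.064,0.168,0.088],"angular":[0,0,0],"fingers":1},
    {"dp":[0.061,0.21,0.077],"angular":[0,0,0],"fingers":1},
    {"dp":[0.053,0.247,0.058],"angular":[0,0,0],"fingers":1},
    {"dp":[0.04,0.278,0.031],"angular":[0,0,0],"fingers":1}
  ]
}}

```text
time: 28.8
tool_pos: [510.8, -53.7, 11.9]
tcp_rot: [-180.0, 29.9, 159.0]
ft_force: [-1.3, -2.9, -3.6]
finger_gap: 12.8
grip_force: 31.0
```

```bash
python3 chk.py 10.34
```

```text
28.8 handle in vise [-99.2969062   24.68453483  42.19459614] nominal [-99.          24.56633487  42.49233343] F [-0.38284222 -3.13832524 -3.62311699] 12.76767009437151 31.006014741724357
wrist [276.1 283.5] [([275.6, 285.5], 0.68)]
side [281.9 244.8] [([282.0, 244.6], 0.47)]
scene [284.8 259.6] [([288.5, 259.4], 0.57)]
```

Call:
{"api": "step_arm", "payload": {
  "targets": [
    {"dp":[-0.017,0.021,-0.033],"angular":[0,0,0],"fingers":1},
    {"dp":[-0.038,0.032,-0.07],"angular":[0,0,0],"fingers":1},
    {"dp":[-0.059,0.031,-0.107],"angular":[0,0,0],"fingers":1},
    {"dp":[-0.081,0.019,-0.142],"angular":[0,0,0],"fingers":1},
    {"dp":[-0.1,-0.004,-0.173],"angular":[0,0,0],"fingers":1},
    {"dp":[-0.117,-0.036,-0.197],"angular":[0,0,0],"fingers":1},
    {"dp":[-0.129,-0.074,-0.213],"angular":[0,0,0],"fingers":1},
    {"dp":[-0.135,-0.116,-0.219],"angular":[0,0,0],"fingers":1}
  ]
}}

```text
time: 30.1
tool_pos: [503.6, -76.1, 62.7]
tcp_rot: [180.0, 29.9, 159.0]
ft_force: [10.7, -1.1, -19.7]
finger_gap: 13.3
grip_force: 30.6
```

```bash
python3 chk.py 12.5
python3 - <<'E'
from h import *
for c in('scene','side','wrist'):
    p=camera_params(c);snapshot(c)
    for l,X in (('key_center',[34,0,47]),('pad',[23,0,62])):
        print(c,l,proj(p,V+RV.apply(X)).round(1),[(np.round(a['at'],1).tolist(),round(a['conf'],2)) for a in pinpoint(c,l)[:1]])
E
```

```text
30.1 handle in vise [-99.54193946   1.15934866  93.05298372] nominal [-99.           1.32230072  93.92954493] F [ 10.55007904   2.12938827 -19.69017501] 13.287964050261124 30.606802024994977
wrist [276.9 285. ] [([277.5, 282.8], 0.75)]
side [285.4 223.4] [([285.5, 224.7], 0.38)]
scene [290.7 242.7] [([292.6, 244.8], 0.37)]
scene key_center [[340.2 250.6]] [([339.7, 253.2], 0.49)]
scene pad [[336.7 245.6]] [([340.1, 246.9], 0.54)]
side key_center [[242.7 231. ]] [([323.1, 286.9], 0.75)]
side pad [[245.9 226.7]] []
wrist key_center [[286.3 321.2]] [([272.4, 233.5], 0.55)]
wrist pad [[286.  333.3]] []
```

Call:
{"api": "step_arm", "payload": {
  "targets": [
    {"dp":[-0.001,-0.043,0.006],"angular":[0,0,0],"fingers":1},
    {"dp":[0.004,-0.083,0.02],"angular":[0,0,0],"fingers":1},
    {"dp":[0.014,-0.119,0.042],"angular":[0,0,0],"fingers":1},
    {"dp":[0.029,-0.146,0.072],"angular":[0,0,0],"fingers":1},
    {"dp":[0.048,-0.164,0.107],"angular":[0,0,0],"fingers":1},
    {"dp":[0.068,-0.17,0.143],"angular":[0,0,0],"fingers":1},
    {"dp":[0.09,-0.165,0.18],"angular":[0,0,0],"fingers":1},
    {"dp":[0.111,-0.149,0.213],"angular":[0,0,0],"fingers":1}
  ]
}}

```text
time: 31.85
tool_pos: [494.7, -105.6, 15.3]
tcp_rot: [-179.9, 29.9, 159.0]
ft_force: [-10.0, -6.1, 1.7]
finger_gap: 12.7
grip_force: 31.6
```

```bash
python3 chk.py 14.66
python3 - <<'E'
from h import *
s=sense();p=np.array(s['tool_pos']);L=RV.inv().apply(p-RL.apply([0,0,D])-V)
print('theta',np.arctan2(-(L[1]+.8),L[2]-62)+4*np.pi,np.round(s['joint_pos'],1))
E
```

```text
31.85 handle in vise [-99.42003871 -29.72301673  45.56372184] nominal [-99.         -28.52505626  46.02122485] F [-7.77131102 -8.77797487  1.69373331] 12.6935675761659 31.645074893021956
wrist [279.  283.9] [([273.4, 289.3], 0.62)]
side [290.3 235.4] [([291.8, 233.5], 0.39)]
scene [297.  268.6] [([300.0, 268.8], 0.56)]
theta 14.66881496053142 [-15.7 -26.  141.6  -4.8  34.7 -81.5]
```

Run:
```python
from arm import *
for b in (30,60,80,100):
    q,e=ik(tcp(14.66,b),RL,[-15,-26,141,-5,35,-81]);print(b,round(e,2),q.round(1))
```

```text
30 0.15 [-15.2 -33.4 143.1  -4.5  40.7 -81.5]
60 0.83 [-14.6 -39.1 143.1  -4.6  47.1 -81.3]
80 1.14 [-14.2 -42.9 143.1  -4.6  51.2 -81.2]
100 1.32 [-13.9 -46.7 143.1  -4.6  55.2 -81.1]
```

Call:
{"api": "step_arm", "payload": {
  "targets": [
    {"dp":[0,0,0],"angular":[0,0,0],"fingers":0.7},
    {"dp":[0,0,0],"angular":[0,0,0],"fingers":0.5},
    {"dp":[0,0,0],"angular":[0,0,0],"fingers":0.45},
    {"dp":[0,0,0],"angular":[0,0,0],"fingers":0.45},
    {"dp":[0,0,-0.03],"angular":[0,0,0],"fingers":0.45},
    {"dp":[0,0,-0.09],"angular":[0,0,0],"fingers":0.45},
    {"dp":[0,0,-0.17],"angular":[0,0,0],"fingers":0.45},
    {"dp":[0,0,-0.25],"angular":[0,0,0],"fingers":0.45}
  ]
}}

```text
time: 33.15
tool_pos: [476.5, -96.1, 60.6]
tcp_rot: [-179.9, 29.7, 159.0]
ft_force: [-0.1, -0.4, -0.6]
finger_gap: 46.9
grip_force: 0.0
```

Call:
{"api": "step_arm", "payload": {
  "targets": [
    {"dp":[0,0,-0.05],"angular":[0,0,0],"fingers":0.45},
    {"dp":[0,0,-0.13],"angular":[0,0,0],"fingers":0.45},
    {"dp":[0,0,-0.22],"angular":[0,0,0],"fingers":0.45},
    {"dp":[0,0,-0.3],"angular":[0,0,0],"fingers":0.45},
    {"dp":[0,0,-0.35],"angular":[0,0,0],"fingers":0.45},
    {"dp":[0,0,-0.35],"angular":[0,0,0],"fingers":0.45},
    {"dp":[0,0,-0.35],"angular":[0,0,0],"fingers":0.45},
    {"dp":[0,0,-0.35],"angular":[0,0,0],"fingers":0.45}
  ]
}}

```text
time: 34.15
tool_pos: [449.2, -83.9, 122.5]
tcp_rot: [-179.8, 29.3, 159.0]
ft_force: [-0.4, -0.4, 0.2]
finger_gap: 47.0
grip_force: 0.0
```

Run:
```python
from h import *
s=sense();print(s['time'],s['tool_pos'],s['ft_force'])
for c in('scene','side','wrist'):
    p=camera_params(c);snapshot(c)
    for l,X in (('key_center',[34,0,47]),('white_key',[34,0,40]),('pad',[23,0,62]),('handle',[-98,-32*np.sin(14.67)-.8,62+32*np.cos(14.67)])):
        print(c,l,proj(p,V+RV.apply(X)).round(1),[(np.round(a['at'],1).tolist(),round(a['conf'],2)) for a in pinpoint(c,l)[:1]])
    m=masks_of(c,'white_key')
    if m:
        v,u=np.nonzero(m[0]['pixels']);P=RV.inv().apply(np.array([onz(p,(a,b),54) for a,b in zip(u,v)])-V)
        print('  mask',m[0]['conf'],len(u),cv2.minAreaRect(P[:,:2].astype(np.float32)),P.min(0),P.max(0))
```

```text
34.15 [449.18475586 -83.9457509  122.46242972] [-0.44623758 -0.39766107  0.1551684 ]
scene key_center [[340.2 250.6]] [([343.0, 253.1], 0.61)]
scene white_key [[340.  253.3]] [([341.8, 255.1], 0.63)]
scene pad [[336.7 245.6]] []
scene handle [[297.  268.7]] [([298.9, 267.8], 0.5)]
  mask 0.49 189 ((26.755029678344727, -18.68897247314453), (156.77865600585938, 31.679393768310547), 88.13166046142578) [  9.23184679 -97.00649856  54.        ] [42.12722015 59.96002592 54.        ]
side key_center [[242.7 231. ]] [([242.6, 232.6], 0.42)]
side white_key [[242.9 233.2]] [([242.5, 231.5], 0.52)]
side pad [[245.9 226.7]] []
side handle [[290.3 235.5]] [([293.5, 234.7], 0.54)]
  mask 0.43 169 ((25.978370666503906, 50.78541946411133), (35.819427490234375, 96.31532287597656), 7.669558525085449) [ 5.8260108   3.66737848 54.        ] [45.2316116  97.29435801 54.        ]
wrist key_center [[310.2 287.8]] []
wrist white_key [[309.8 281.9]] []
wrist pad [[311.3 295.3]] []
wrist handle [[272.7 194. ]] [([270.7, 195.9], 0.64)]
  mask 0.75 1050 ((21.52547836303711, -2.086669921875), (41.12852478027344, 149.7143096923828), 0.4847017526626587) [  1.41078196 -76.92964563  54.        ] [42.53828541 72.81419149 54.        ]
```

```bash
python3 -c "
from bench import *
print(hand_in())"
```

```text
the job is handed in; nothing more can be done
None
```

The white key is clamped across the vise bed, within about 2 mm of centre. I wound the crank to about 14.67 rad, roughly a third of a turn past contact, then let go and backed clear with no contact with the lamp sensed. The job was handed in at about 34 s; the hand-in returned no verdict. Clamping force and contact are reckoned from the crank angle, and I did not recheck the other loose things.

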